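Lay the cooking tray as drawn on its liner

TASK

Lay the cooking tray the way its paper liner is drawn: the square glass jar from the spice carousel upright in the square and straight with it, the pinch bowl upright in the empty circle, and the shut tongs flat in the long outline with their tips at its wider end, each centred in its outline. The carousel turns by the knob on top if you need to bring the jar round; set the jar and the bowl down gently rather than dropping them. Leave the pepper mill standing in its place, the other jars in their pockets and everything else on the cart where it is.

Things in the scene. Friction and masses are not known exactly. Their poses are not given: they have to be found in the camera images.
- square_jar (a point): the one square glass jar, 44 x 44 mm, 95 mm tall, 0.16 kg: flat glass sides up to 74 mm from the foot, then a neck and a round aluminium lid 39 mm across. It starts leaning in a pocket of the carousel, lid outward. The point is its centre, 47.5 mm from the foot; z runs from foot to lid, x and y are square to the sides; in the pocket y is level and x points inward and up
- bowl (a point): white ceramic pinch bowl, 63 mm across the rim, 42 mm tall, upper half nearly straight-sided, walls 4.5 mm, foot 42 mm across, 0.11 kg. The point is its centre, 21 mm above its foot; z is up. It starts upright on the tray, left standing on the tongs' outline
- tongs (a point): silicone-tipped tongs shut by their spring clip, one rigid piece, 195 mm long, 22 mm high, 0.12 kg, lying flat on the cart top between tray and carousel. Steel arms 26 mm across at the middle; black clip 31 mm across, 60 mm behind the middle; black tips 35 mm across, 46 to 94 mm ahead of it. The point is the middle, 10.5 mm above the underside; x runs to the tips, z up
- tongs_tip (a point): point between the silicone tips of the tongs, 80 mm ahead (along x) of the point tongs
- tray (a point): shallow wooden tray, fixed, 270 mm (y) by 220 mm (x) outside, rim 22 mm high and 6 mm thick, with a cream paper liner on which the outlines are drawn in dark line. The point is the centre of its inner floor, 6 mm above the cart top; z up. The tongs' outline lies along y at x = -52 mm; at x = +42 mm are the mill's circle (y = -85 mm), then the square and the bowl's circle at y = 0 and +85 mm, either way round
- mark_jar (a point): centre of the 52 mm square outline on the liner for the square jar, on the tray's inner floor; x and y run along the tray's x and y
- mark_bowl (a point): centre of the 71 mm circle on the liner for the pinch bowl, on the tray's inner floor
- mark_tongs (a point): middle of the 202 mm long tongs outline on the liner, on the tray's inner floor; x runs along the outline to its wider end (46 mm, against 34 mm for the rest), where the tips belong
- mark_tongs_tip (a point): point on the floor in the wider end of the tongs outline, 80 mm ahead (along x) of the point mark_tongs, where the point between the tips belongs
- carousel: white plastic spice carousel, foot fixed; origin under its axis, on the cart top. Four pockets 90 degrees apart (one empty) lean outward 32 degrees; a jar's foot centre stands 48 mm from the axis, 36 mm up. Pocket walls cover a jar's lower 46 mm on the outer side, 40 mm at the sides, 22 mm inside, 2 mm of play; jars slide out along their axis. Rack radius 88 mm at the foot; jars reach 115 mm out, 130 mm up
- knob (a point): round black fluted knob on top of the carousel, 41 mm across, 32 mm tall, on a 28 mm column. The point is on the vertical turning axis, 172 mm above the cart top, 16 mm below the knob's top. Turning it, either way, turns the whole rack with the jars, against light friction (0.04 N m), 3 rad or more each way, and it stays where it is left. x points away from the square jar's pocket
- round_jar (a point): round glass jar, 44 mm across, 95 mm tall, leaning in the next pocket of the carousel; a bystander. The point is at its centre; 120 mm from the point knob
- short_jar (a point): shorter round glass jar, 44 mm across, 78 mm tall, leaning in another pocket of the carousel; a bystander. The point is at its centre; 124 mm from the point knob
- mill (a point): dark wooden pepper mill, 48 mm across, 136 mm tall, standing upright in its circle on the tray; a bystander. The point is on its axis, 66 mm above its foot
- oil (a point): green glass oil bottle, 60 mm across, 215 mm tall, standing behind the tongs; a bystander. The point is at its centre
- mug (a point): blue mug, 80 mm across and 95 mm tall, with a handle, standing beside the oil bottle; a bystander. The point is at its centre
- tin (a point): plain aluminium tea tin, 68 x 98 mm, 80 mm tall, standing beside the oil bottle; a bystander. The point is at its centre
Not all that is in view belongs to the job. What is shaped like the part that bears bowl but orange or yellow is not meant.

How it is judged:
By the outcome, as a careful person would: the job done as asked, in the order asked, and still so for the second after the job is handed in, with the robot touching nothing.
It also fails if it takes over 72 s, if anything falls off the work surface, if the arm or the gripper's body presses on something with over 40 N, if the wrist force passes 120 N, or if a joint passes its speed limit or range.

ROBOT

A 6-joint arm with a two-finger parallel gripper is mounted at the origin on the work surface. World frame = base frame: x ahead of the robot, y to its left, z up, the work surface at z = 0. Lengths are in m, angles in rad, forces in N, time in s.
With the tool pointing down it reaches from about 0.35 to 0.975 m from the base axis. Payload 4.9 kg.
Tool frame: the origin (TCP) lies on the mounting face of the last link; the fingertips stand 173 mm ahead of it and the grasp point (between the pads) lies 155 mm ahead of it; x points along the fingers, z is the direction in which the jaws open and shut, and the axes are right-handed (so a half turn about x gives the same grasp; the last joint's range is limited). The gripper opens to 85 mm and grips with 20 to 120 N. Pads are 22 mm wide; open, the fingers measure 114 mm over their backs; the gripper's body (76 mm by 85 mm) begins 54 mm behind the grasp point. The pads swing forward as they close: fully open they stand 13 mm farther back than shut.
Start: joints at [-1.375, 0.053, 1.613, -0, 1.476, -0.119], TCP at [0.194, -0.594, 0.405] pointing down, gripper open.
Joint ranges: [-3.01, 3.01], [-1.01, 2.22], [0.06, 2.58], [-1.02, 4.17], [0.09, 2.62], [-3.14, 3.14]. Speed limits (rad/s): [2.57, 2.57, 3.14, 3.14, 3.14, 3.14].

INTERFACE

Orientations are given as a rotation vector (axis times angle).
In Python, from station import get_obs, get_image, get_calibration, finish_job, look_for, masks_of, tip_of gives the robot as it stands.
- The arm moves only by the tool carry_out, never from a script. Its argument "increments" is a list of rows, each a list of 3 entries, a list of its own where there are three numbers: the turn, a rotation vector about the world's x, y, z in units of 0.1 rad (1.0 is 0.1 rad), then the shift along the world's x, y, z in units of 20 mm (1.0 is 20 mm), then the opening, from 0 (shut) to 1 (fully open). A call has 1 to 8 rows; each row shifts and turns the pose as measured when the row begins; what a row does not reach is not made up. A row lasts 1/10 s, in which the tool goes at most 50 mm and 8.59 degrees, less where a joint would pass 70% of its speed; a pose out of reach is approached as far as the arm can. A call with a number of a shift or a turn outside -1 to 1 is refused whole. A call with a gripper value outside its range is refused whole. The fingers move at their own pace and stop on an object; "squeeze" is the grip in N (left out, the last holds). Time passes only in rows, so rows that do not move let the fingers close. It gives the time, the measured TCP pose, the force and the opening at its end, in the units of the state.
- get_obs(): the state, without advancing time (a new reading comes with each control period).
- get_image(name): name is "side" or "top" or "wrist"; returns (picture, depth): 400x640x3 uint8, blue, green, red; 400x640 float32, m along the optical axis (not along the pixel's ray), 0 where there is no reading.
- get_calibration(name): a dict with "fx", "fy", "cx", "cy" (pixels), "position" and "orientation" of the camera in the world. Camera axes: x right, y down, z forward; pixel columns grow to the right and rows downward; lengths in m; the calibration is good to about 2 mm. A picture is of the moment at which its call begins: read the wrist's pose just before it. get_calibration takes no time and is no camera call; for the wrist camera it gives the pose at the moment of the call.
- finish_job(): hands the job in, once; it reports no verdict.
Trained networks look in the newest picture that a camera, given by its name, has taken for a name from the list of things; names that differ only in an ending like _2 or _b are one class to them, and where a whole thing is asked for, a point or a joint stands for the part that bears it (a point fixed in the world has none). Each returns a list of dicts, best first, with "p" (0 to 1); they miss things now and then, are a little off and sometimes report something else, mostly with a low value. They report only what shows in the picture. A call takes as long as a camera call. They do not tell look-alikes from the thing itself.
- look_for(camera, query): "centre" ([column, row] in pixels, amid what is visible of it).
- masks_of(camera, query): "region" (400x640 bool, what is visible of it) and "centre" ([column, row] in pixels, amid what is visible of it).
- tip_of(camera, query): "centre" ([column, row] in pixels: a listed point, or the origin of a listed thing).
The state is a dict: "t": time; "q": joint angles; "dq": joint speeds; "effort": joint torques, N m; "tool_pos": TCP position; "tool_rot": TCP orientation; "contact_force": force on the tool from outside, world axes, zero at the start; "wrist_torque": the same for the moment, N m; "opening": finger opening in m.
Only numpy, scipy, OpenCV 4.12 (cv2) and the standard library are available. Lean on these libraries where they do the work, as an engineer would, in place of code of your own. Each camera call takes 0.05 s, during which the arm holds its last target.

## Working session

There is one attempt and no reset: what is moved stays moved. The work goes in short steps, Python scripts to look and compute and a tool call to move; the robot and the scene stay as the last step left them, time stands still between calls to the robot, and variables do not carry over. Pictures are saved under pics/ and viewed, and the job is handed in when it is done.

Besides the shell and the picture viewer there is one more tool, called after "Emit:" as a command line: name --argument value ..., lists and objects as JSON in quotes. carry_out: Moves the arm, as the interface text tells. Shifts and turns lie within -1 to 1; 1 stands for 20 mm of shift or 0.1 rad of turn. Its arguments: {"type":"object","properties":{"increments":{"type":"array","items":{"type":"array"}},"squeeze":{"type":"number"}},"required":["increments"]}

```bash
ls; mkdir -p pics; cat > h.py <<'E'
import numpy as np, cv2
from scipy.spatial.transform import Rotation as R
from station import *
def cam(n):
    c=get_calibration(n); o=np.array(c['orientation'],float)
    M=R.from_rotvec(o).as_matrix() if o.size==3 else (o.reshape(3,3) if o.size==9 else None)
    return c,M,np.array(c['position'])
def px2w(n,u,v,d=None,z=None,C=None):
    c,M,p=C or cam(n)
    r=M@np.array([(u-c['cx'])/c['fx'],(v-c['cy'])/c['fy'],1.])
    if z is not None: d=(z-p[2])/r[2]
    return p+r*d
def w2px(n,P,C=None):
    c,M,p=C or cam(n)
    q=M.T@(np.array(P)-p); return np.array([q[0]/q[2]*c['fx']+c['cx'],q[1]/q[2]*c['fy']+c['cy'],q[2]])
E
python3 - <<'E'
from h import *
o=get_obs()
for k in o: print(k,np.round(o[k],3))
for n in ['side','top','wrist']:
    im,d=get_image(n); cv2.imwrite(f'pics/{n}0.png',im); np.save(f'pics/{n}0.npy',d)
    print(n,get_calibration(n))
E
```

```text
pics
t 0.0
q [-1.375  0.053  1.614  0.     1.476 -0.119]
dq [ 0.    -0.     0.001 -0.    -0.     0.001]
effort [ 0.0000e+00 -3.9368e+01 -3.7018e+01 -0.0000e+00  7.0000e-03  0.0000e+00]
tool_pos [ 0.193 -0.594  0.403]
tool_rot [ 0.976  1.343 -0.973]
contact_force [0.47  0.724 0.097]
wrist_torque [-0.019  0.017  0.046]
opening 0.085
side {'fx': 509.8900503558713, 'fy': 509.8900503558713, 'cx': 324.8142260435118, 'cy': 203.40149761441535, 'position': array([1.1087382 , 0.92355154, 1.39904531]), 'orientation': array([-0.80627895, -2.68182544,  0.97497445])}
top {'fx': 477.82536507640265, 'fy': 477.82536507640265, 'cx': 316.87432711129156, 'cy': 198.67223523297292, 'position': array([0.37040428, 0.03210482, 1.52670848]), 'orientation': array([-2.1321185 ,  2.18181778, -0.1449725 ])}
wrist {'fx': 332.9032188070655, 'fy': 332.9032188070655, 'cx': 319.65295205031094, 'cy': 196.09769917736344, 'position': array([ 0.26672456, -0.57005743,  0.3725268 ]), 'orientation': array([ 2.33434315, -1.69425678, -0.26292695])}
```

View pics/side0.png

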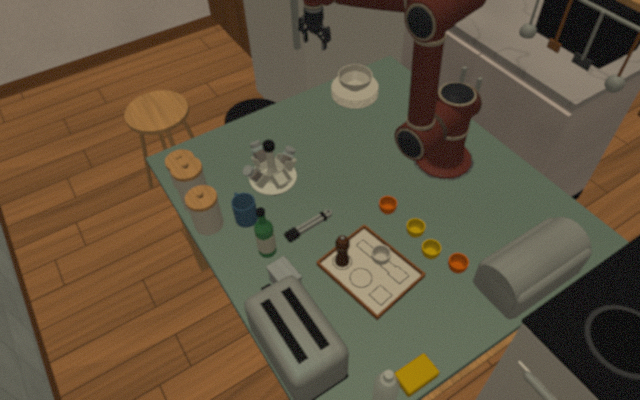

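View pics/top0.png

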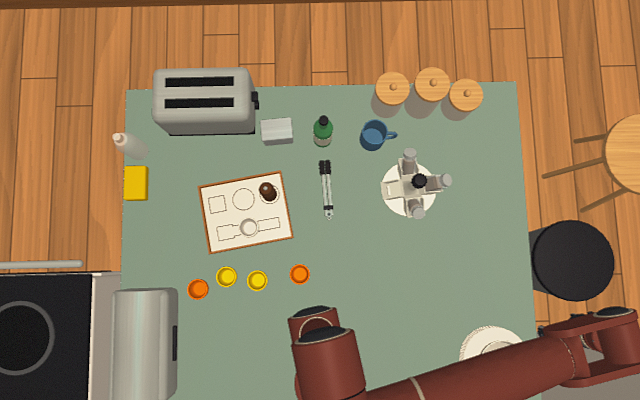

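View pics/wrist0.png

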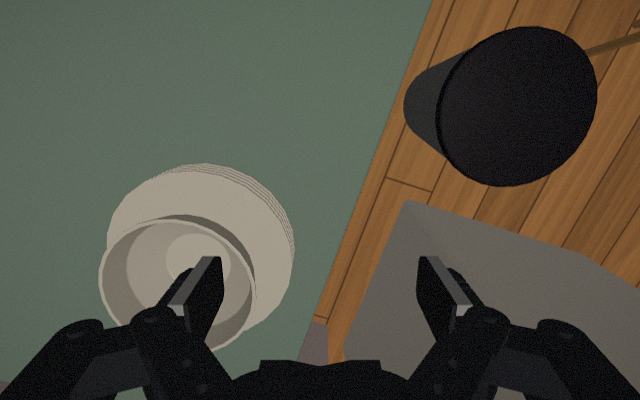

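```bash
python3 - <<'E'
from h import *
T=cv2.imread('pics/top0.png'); S=cv2.imread('pics/side0.png')
a=cv2.resize(T[135:230,180:290],None,fx=5,fy=5,interpolation=cv2.INTER_CUBIC)
b=cv2.resize(T[130:230,370:460],None,fx=5,fy=5,interpolation=cv2.INTER_CUBIC)
cv2.imwrite('pics/ta.png',a);cv2.imwrite('pics/tb.png',b)
a=cv2.resize(S[120:210,230:345],None,fx=6,fy=6,interpolation=cv2.INTER_CUBIC)
cv2.imwrite('pics/sa.png',a)
C={n:cam(n) for n in ['top','side']}
zs=dict(square_jar=.08,bowl=.027,tongs=.0105,tongs_tip=.0105,tray=.006,mark_jar=.006,mark_bowl=.006,mark_tongs=.006,mark_tongs_tip=.006,knob=.172,round_jar=.08,short_jar=.075,mill=.072,oil=.107,mug=.047,tin=.04,carousel=0)
for n in ['top','side']:
  get_image(n)
  for k,z in zs.items():
    for r in tip_of(n,k)[:2]:
      print(n,k,round(r['p'],2),np.round(r['centre'],1),np.round(px2w(n,*r['centre'],z=z,C=C[n]),4))
print(get_obs()['t'])
E
```

```text
top square_jar 0.6 [438.5 179.2] [ 0.6098 -0.3526  0.08  ]
top bowl 0.89 [244.2 229.6] [0.4723 0.2522 0.027 ]
top bowl 0.84 [301.  275.8] [0.325  0.0768 0.027 ]
top tongs 0.86 [328.2 186.7] [ 0.605  -0.0153  0.0105]
top tongs_tip 0.71 [325.6 164.5] [ 0.6777 -0.0088  0.0105]
top tray 0.83 [243.7 212.6] [0.5281 0.2567 0.006 ]
top tray 0.48 [273.8 131.9] [0.7908 0.1575 0.006 ]
top mark_jar 0.56 [217.1 201.1] [0.5671 0.3417 0.006 ]
top mark_bowl 0.59 [241.  201.6] [0.5637 0.2652 0.006 ]
top mark_tongs 0.76 [249.2 232.1] [0.4654 0.2394 0.006 ]
top mark_tongs_tip 0.59 [225.8 233.2] [0.4636 0.3138 0.006 ]
top mark_tongs_tip 0.44 [374.2 133.5] [ 0.7781 -0.1704  0.006 ]
top knob 0.93 [421.2 180.4] [ 0.5922 -0.2781  0.172 ]
top round_jar 0.88 [408.6 162.7] [ 0.6635 -0.2632  0.08  ]
top short_jar 0.65 [411.9 207.7] [ 0.5242 -0.2676  0.075 ]
top mill 0.64 [265.8 192.6] [0.5815 0.1788 0.072 ]
top oil 0.55 [321.4 133.7] [0.754  0.0041 0.107 ]
top mug 0.78 [374.5 136.6] [ 0.757  -0.1655  0.047 ]
top tin 0.88 [277.2 133.6] [0.7756 0.1439 0.04  ]
top carousel 0.61 [409.7 189.1] [ 0.5928 -0.2789  0.  
[... 493 characters left out ...]
9 0.3501 0.006 ]
side mark_tongs 0.6 [381.8 258.5] [0.474  0.2404 0.006 ]
side mark_tongs 0.3 [275.6 177.8] [ 0.5849 -0.2633  0.006 ]
side mark_tongs_tip 0.63 [402.2 274.8] [0.4576 0.3254 0.006 ]
side knob 0.59 [265.1 145.3] [ 0.6021 -0.2753  0.172 ]
side round_jar 0.48 [254.4 169. ] [ 0.6546 -0.28    0.08  ]
side short_jar 0.47 [285.  158.8] [ 0.536  -0.2671  0.075 ]
side mill 0.94 [344.8 251. ] [0.5833 0.186  0.072 ]
side mill 0.43 [263.5 146.3] [ 0.5684 -0.3717  0.072 ]
side oil 0.75 [263.  227.5] [ 0.7619 -0.0131  0.107 ]
side mug 0.73 [246.9 212.1] [ 0.7599 -0.1451  0.047 ]
side tin 0.77 [282.6 279.6] [0.7903 0.1492 0.04  ]
side carousel 0.97 [275.1 178.2] [ 0.5852 -0.2677  0.    ]
1.95
```

View pics/ta.png

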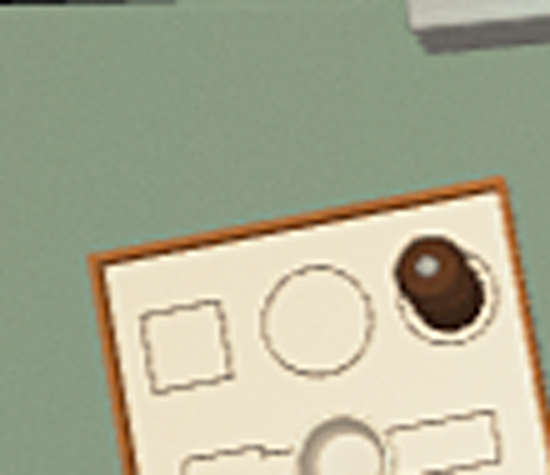

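View pics/tb.png

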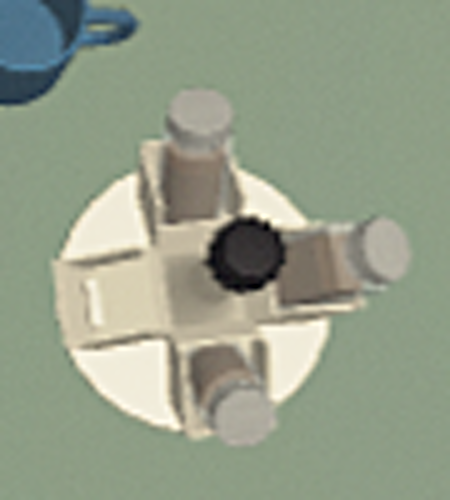

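View pics/sa.png

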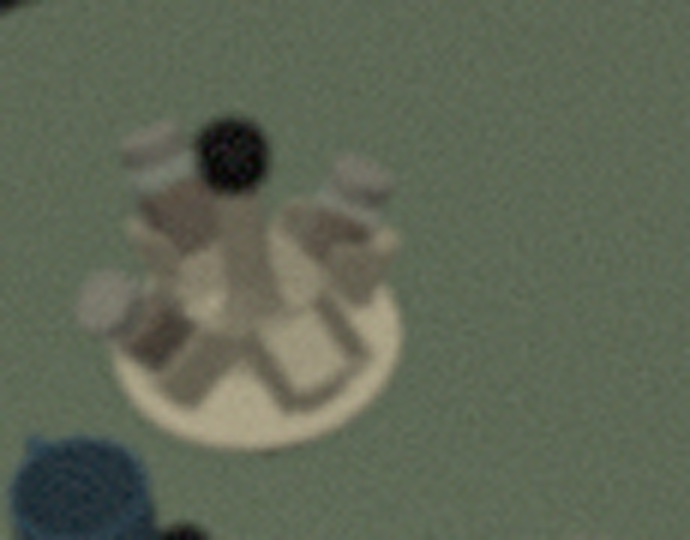

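```bash
python3 - <<'E'
from h import *
o=get_obs();M=R.from_rotvec(o['tool_rot']).as_matrix();print(np.round(M,3))
c,Mc,p=cam('wrist');print(np.round(M.T@Mc,3),M.T@(p-o['tool_pos']))
# tool target: x=-jaraxis, z tangent
D=np.load('pics/top0.npy');C=cam('top')
# height map of carousel region -> grid of points
ys,xs=np.mgrid[140:225,375:460]
c,Mm,p=C
d=D[140:225,375:460]
r=np.stack([(xs-c['cx'])/c['fx'],(ys-c['cy'])/c['fy'],np.ones_like(xs)],-1)@Mm.T
P=p+r*d[...,None]
np.save('pics/P.npy',P)
def at(u,v): return np.round(P[v-140,u-375],3)
for u,v in [(447,180),(440,182),(432,184),(410,153),(408,165),(418,213),(414,205),(421,181),(395,190)]: print(u,v,at(u,v))
E
```

```text
[[-0.     0.951  0.31 ]
 [ 0.     0.31  -0.951]
 [-1.    -0.    -0.   ]]
[[ 0.    -0.3    0.954]
 [ 0.    -0.954 -0.3  ]
 [ 1.     0.    -0.   ]] [ 0.03119126  0.07709438 -0.00011005]
447 180 [ 0.601 -0.368  0.117]
440 182 [ 0.594 -0.345  0.125]
432 184 [ 0.593 -0.329  0.093]
410 153 [ 0.685 -0.261  0.12 ]
408 165 [ 0.653 -0.257  0.097]
418 213 [ 0.504 -0.278  0.107]
414 205 [ 0.53  -0.27   0.094]
421 181 [ 0.588 -0.274  0.186]
395 190 [ 0.586 -0.225  0.035]
```

```bash
cat >> h.py <<'E'
def target(a,zdir,grasp):
    """tool pose with fingers along -a, jaws along zdir; returns TCP pos & matrix"""
    x=-np.array(a,float)/np.linalg.norm(a); z=np.array(zdir,float); z-=x*(x@z); z/=np.linalg.norm(z)
    M=np.stack([x,np.cross(z,x),z],1); return np.array(grasp)-.155*x,M
def need(pos,M,quiet=0):
    o=get_obs(); M0=R.from_rotvec(o['tool_rot']).as_matrix()
    rv=R.from_matrix(M@M0.T).as_rotvec()
    print('t',round(o['t'],2),'TURN/0.1',np.round(rv*10,2),'SHIFT/20mm',np.round((pos-o['tool_pos'])/.02,2),'open',round(o['opening'],4),'q',np.round(o['q'],2),'F',np.round(o['contact_force'],1))
def yaw(d): 
    d=np.deg2rad(d); return np.array([np.cos(d),np.sin(d),0])
def jar(axis,out_deg):
    o=yaw(out_deg); s,c=np.sin(np.deg2rad(32)),np.cos(np.deg2rad(32))
    a=o*s+np.array([0,0,c]); foot=np.array([axis[0],axis[1],.036])+.048*o
    return foot,a,yaw(out_deg+90)
E
python3 - <<'E'
from h import *
f,a,t=jar((.590,-.2745),-83)
need(*target(a,t,f+a*.17))
E
```

```text
t 1.95 TURN/0.1 [ 5.1  -3.25 13.4 ] SHIFT/20mm [21.17  5.06 -4.65] open 0.0848 q [-1.38  0.05  1.61 -0.    1.48 -0.12] F [-0.8 -0.  -0.4]
```

Emit:
carry_out --increments '[[[0.3, -0.2, 0.8], [1, 0.25, -0.2], 1], [[0.3, -0.2, 0.8], [1, 0.25, -0.2], 1], [[0.3, -0.2, 0.8], [1, 0.25, -0.2], 1], [[0.3, -0.2, 0.8], [1, 0.25, -0.2], 1], [[0.3, -0.2, 0.8], [1, 0.25, -0.2], 1], [[0.3, -0.2, 0.8], [1, 0.25, -0.2], 1], [[0.3, -0.2, 0.8], [1, 0.25, -0.2], 1], [[0.3, -0.2, 0.8], [1, 0.25, -0.2], 1]]'

```text
t: 2.75
tool_pos: [0.3568, -0.5535, 0.3733]
tool_rot: [0.691, 1.518, -0.228]
contact_force: [-0.6, -0.3, -0.5]
opening: 0.0852
```

```bash
python3 - <<'E'
from h import *
f,a,t=jar((.590,-.2745),-83)
need(*target(a,t,f+a*.17))
E
```

```text
t 2.75 TURN/0.1 [ 2.59 -1.56  6.81] SHIFT/20mm [13.    3.02 -3.08] open 0.0852 q [-1.14  0.2   1.51  0.19  1.65 -0.56] F [-0.6 -0.3 -0.5]
```

Emit:
carry_out --increments '[[[0.3, -0.2, 0.8], [1, 0.25, -0.2], 1], [[0.3, -0.2, 0.8], [1, 0.25, -0.2], 1], [[0.3, -0.2, 0.8], [1, 0.25, -0.2], 1], [[0.3, -0.2, 0.8], [1, 0.25, -0.2], 1], [[0.3, -0.2, 0.8], [1, 0.25, -0.2], 1], [[0.3, -0.2, 0.8], [1, 0.25, -0.2], 1], [[0.3, -0.2, 0.8], [1, 0.25, -0.2], 1], [[0.3, -0.2, 0.8], [1, 0.25, -0.2], 1]]'

```text
t: 3.55
tool_pos: [0.5236, -0.5119, 0.3395]
tool_rot: [0.351, 1.544, 0.517]
contact_force: [0.8, -0.3, 0.0]
opening: 0.0854
```

Emit:
carry_out --increments '[[[0, 0, 0.3], [1, 0.25, -0.2], 1], [[0, 0, 0], [1, 0.25, -0.2], 1], [[0, 0, 0], [1, 0.25, -0.2], 1], [[0, 0, 0], [1, 0.25, -0.2], 1], [[0, 0, 0], [0.9, 0.2, -0.2], 1], [[0, 0, 0], [0, 0, 0], 1]]'

```text
t: 4.15
tool_pos: [0.6279, -0.4856, 0.3157]
tool_rot: [0.326, 1.553, 0.546]
contact_force: [-0.5, 0.8, -0.3]
opening: 0.0859
```

```bash
python3 - <<'E'
from h import *
f,a,t=jar((.590,-.2745),-83)
need(*target(a,t,f+a*.17))
im,d=get_image('wrist'); C=cam('wrist')
for s in [47.5,74,95]: print(w2px('wrist',f+a*s/1000,C))
cv2.imwrite('pics/w1.png',im);np.save('pics/w1.npy',d)
for k in ['square_jar','knob']: 
  for r in tip_of('wrist',k): print(k,r)
E
```

```text
t 4.15 TURN/0.1 [ 0.03  0.1  -0.19] SHIFT/20mm [-0.55 -0.37 -0.2 ] open 0.0859 q [-0.79  0.6   1.12  0.34  1.87 -0.91] F [-0.5  0.8 -0.3]
[3.05875120e+02 2.01781258e+02 2.60332625e-01]
[3.04291443e+02 2.13783064e+02 2.35083136e-01]
[3.02772364e+02 2.25295321e+02 2.15074108e-01]
square_jar {'centre': [308.9, 194.0], 'p': 0.7}
```

View pics/w1.png

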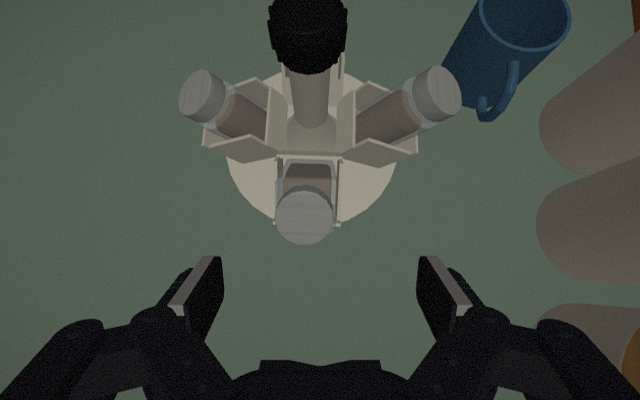

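```bash
python3 - <<'E'
from h import *
im=cv2.imread('pics/w1.png');d=np.load('pics/w1.npy')
cv2.imwrite('pics/w1c.png',cv2.resize(im[60:260,170:470],None,fx=2.6,fy=2.6,interpolation=cv2.INTER_CUBIC))
C=cam('wrist');c,M,p=C
def reg(n):
    v,u=np.where(n); dd=d[v,u]
    r=np.stack([(u-c['cx'])/c['fx'],(v-c['cy'])/c['fy'],np.ones_like(u,dtype=float)],-1)@M.T
    return p+r*dd[:,None]
# lid: depth band
f,a,t=jar((.590,-.2745),-83)
H=np.zeros(d.shape,bool); H[170:260,260:350]=True
m=H&(d>0)
P=reg(m); 
s=(P-f)@a
print(np.histogram(s,bins=np.arange(-.05,.12,.01)))
L=P[s>.085]; print(len(L), 's med',np.median((L-f)@a))
ctr=L.mean(0); mm=(L.max(0)-L.min(0)); q=ctr-f; o=yaw(-83)
n=np.cross(a,t)
print('lid ctr',ctr,'tangent off',q@t,'n off',q@n,'n dir',n, 'ext t',np.ptp(L@t),'ext n',np.ptp(L@n))
_,_,V=np.linalg.svd(L-ctr);print('normal',V[2],'a',a)
# knob
K=np.zeros(d.shape,bool);K[0:75,262:352]=True
P=reg(K&(d>0)&(d<.3));T=P[P[:,2]>.165];print('knob',T.mean(0),T.max(0),T.min(0),len(T))
# other lids
for (u0,u1,v0,v1) in [(175,232,65,127),(410,465,62,125)]:
    K=np.zeros(d.shape,bool);K[v0:v1,u0:u1]=True
    P=reg(K&(d>0)&(d<.4)); T=P[P[:,2]>.09];print('lid',T.mean(0),len(T))
E
```

```text
(array([   0,    0,  277,  729, 1556,  875,   11,   32,  312,  133,  171,
        340,  853,  201, 2583,    0]), array([-5.0000000e-02, -4.0000000e-02, -3.0000000e-02, -2.0000000e-02,
       -1.0000000e-02,  6.9388939e-18,  1.0000000e-02,  2.0000000e-02,
        3.0000000e-02,  4.0000000e-02,  5.0000000e-02,  6.0000000e-02,
        7.0000000e-02,  8.0000000e-02,  9.0000000e-02,  1.0000000e-01,
        1.1000000e-01]))
2690 s med 0.09376798780929779
lid ctr [ 0.6008752  -0.36725825  0.11791779] tangent off -0.0005102531141804576 n off 0.00491504566397829 n dir [-0.10335106  0.84172687  0.52991926] ext t 0.038701738672154096 ext n 0.03873580615462674
normal [ 0.06037662 -0.48759642  0.87097899] a [ 0.06458091 -0.52596933  0.8480481 ]
knob [ 0.59222579 -0.28144009  0.1825055 ] [ 0.61231296 -0.25748038  0.18991184] [ 0.5687466  -0.29420208  0.16503435] 4747
lid [ 0.51153706 -0.28393986  0.10195862] 2244
lid [ 0.68041279 -0.26680668  0.11576341] 2480
```

View pics/w1c.png

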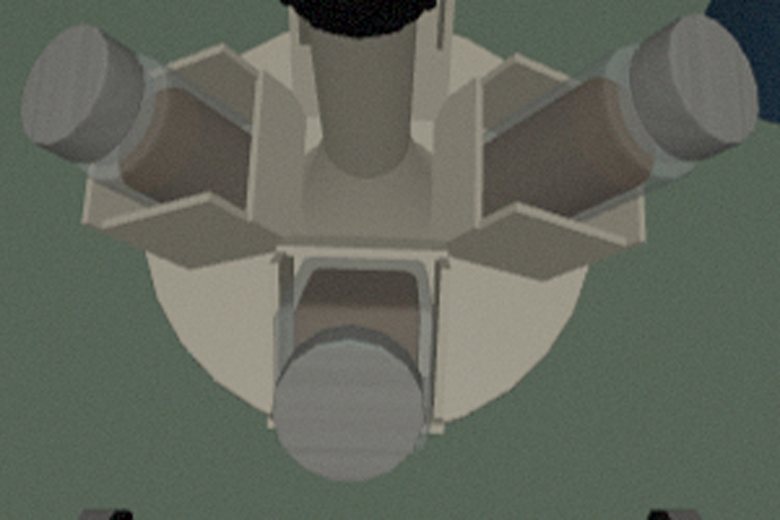

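```bash
cat >> h.py <<'E'
LID=np.array([.6009,-.3675,.1180])
def jar2(lean=30.5,out=-84):
    o=yaw(out); s,c=np.sin(np.deg2rad(lean)),np.cos(np.deg2rad(lean))
    a=o*s+np.array([0,0,c]); return LID-.095*a,a,yaw(out+90)
E
python3 - <<'E'
from h import *
f,a,t=jar2(); print(f,a)
need(*target(a,t,f+a*.12));need(*target(a,t,f+a*.06))
E
```

```text
[ 0.59586004 -0.31954799  0.03614523] [ 0.05305221 -0.50475801  0.86162916]
t 4.3 TURN/0.1 [-0.22  0.07 -0.34] SHIFT/20mm [-0.77  1.44 -2.19] open 0.0853 q [-0.8   0.6   1.12  0.34  1.87 -0.91] F [-0.2  0.1 -0.7]
t 4.3 TURN/0.1 [-0.22  0.07 -0.34] SHIFT/20mm [-0.93  2.95 -4.78] open 0.0853 q [-0.8   0.6   1.12  0.34  1.87 -0.91] F [-0.2  0.1 -0.7]
```

Emit:
carry_out --increments '[[[-0.2, 0.1, -0.3], [-0.5, 0.5, -0.7], 1], [[0, 0, 0], [-0.3, 0.5, -0.7], 1], [[0, 0, 0], [0, 0.5, -0.8], 1], [[0, 0, 0], [0, 0, 0], 1]]'

```text
t: 4.7
tool_pos: [0.6054, -0.4593, 0.2751]
tool_rot: [0.338, 1.558, 0.495]
contact_force: [-0.2, 0.6, -0.5]
opening: 0.0852
```

```bash
python3 - <<'E'
from h import *
f,a,t=jar2()
need(*target(a,t,f+a*.06))
im,d=get_image('wrist'); cv2.imwrite('pics/w2.png',im)
E
```

```text
t 4.7 TURN/0.1 [ 0.03 -0.02  0.02] SHIFT/20mm [ 0.09  1.56 -2.69] open 0.0852 q [-0.79  0.55  1.25  0.33  1.76 -0.9 ] F [-0.2  0.6 -0.5]
```

View pics/w2.png

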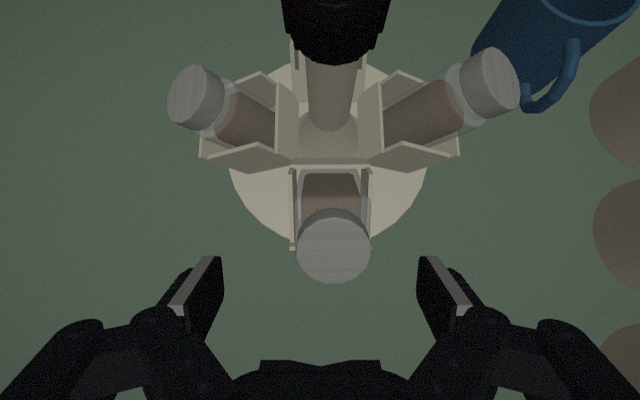

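```bash
cat >> h.py <<'E'
def cloud(n,d,C,box):
    c,M,p=C; u0,u1,v0,v1=box
    v,u=np.mgrid[v0:v1,u0:u1]; dd=d[v0:v1,u0:u1]; k=dd>0; u=u[k];v=v[k];dd=dd[k]
    return p+np.stack([(u-c['cx'])/c['fx'],(v-c['cy'])/c['fy'],np.ones(len(u))],-1)@M.T*dd[:,None]
E
python3 - <<'E'
from h import *
o0=get_obs();C0=cam('wrist');im,d=get_image('wrist');C=cam('wrist');o1=get_obs()
print(o0['tool_pos'],o1['tool_pos'],C0[2],C[2],o1['dq'])
M=R.from_rotvec(o1['tool_rot']).as_matrix();print(M.T@(C[2]-o1['tool_pos']),np.round(M.T@C[1],3))
f,a,t=jar2()
P=cloud('wrist',d,C0,(285,385,180,300));s=(P-f)@a;L=P[s>.087]
print('lid',L.mean(0),(L.mean(0)-LID)@t, np.ptp(L@t),np.median((L-f)@a))
g=C0[1].T@(L.mean(0)-C0[2]);print(g)
E
```

```text
[ 0.60563659 -0.46027165  0.27698799] [ 0.60612958 -0.46079803  0.27834604] [ 0.59778658 -0.37877076  0.28851635] [ 0.59827768 -0.37924918  0.28971139] [-0.0002224  -0.00247196 -0.03659673  0.00601889 -0.00279511 -0.00063053]
[0.03129322 0.07656057 0.00050223] [[ 0.001 -0.299  0.954]
 [-0.001 -0.954 -0.299]
 [ 1.    -0.    -0.001]]
lid [ 0.60242162 -0.36551145  0.11689203] 0.0017211468074280623 0.0383462900099526 0.09329349035855242
[0.00622218 0.02566296 0.17016138]
```

```bash
sed -i 's/^LID=.*/LID=np.array([.6018,-.3663,.1173])/' h.py; python3 - <<'E'
from h import *
f,a,t=jar2(); print(f)
for s in (.1,.06): need(*target(a,t,f+a*s))
E
```

```text
[ 0.59676004 -0.31834799  0.03544523]
t 4.8 TURN/0.1 [0.06 0.02 0.03] SHIFT/20mm [ 0.21  0.69 -1.16] open 0.0854 q [-0.79  0.55  1.25  0.33  1.76 -0.9 ] F [-0.1 -0.3  0.4]
t 4.8 TURN/0.1 [0.06 0.02 0.03] SHIFT/20mm [ 0.1   1.7  -2.88] open 0.0854 q [-0.79  0.55  1.25  0.33  1.76 -0.9 ] F [-0.1 -0.3  0.4]
```

Emit:
carry_out --increments '[[[0.05, 0, 0.03], [0.2, 0.6, -1], 1], [[0, 0, 0], [0, 0.6, -1], 1], [[0, 0, 0], [-0.1, 0.5, -0.85], 1], [[0, 0, 0], [0, 0, 0], 1]]'

```text
t: 5.2
tool_pos: [0.6087, -0.4271, 0.2222]
tool_rot: [0.332, 1.55, 0.493]
contact_force: [0.1, 1.2, -1.3]
opening: 0.0852
```

```bash
python3 - <<'E'
from h import *
f,a,t=jar2()
need(*target(a,t,f+a*.06))
im,d=get_image('wrist'); cv2.imwrite('pics/w3.png',im)
E
```

```text
t 5.2 TURN/0.1 [0.06 0.08 0.02] SHIFT/20mm [-0.03  0.01 -0.07] open 0.0852 q [-0.76  0.56  1.33  0.34  1.65 -0.91] F [ 0.1  1.2 -1.3]
```

View pics/w3.png

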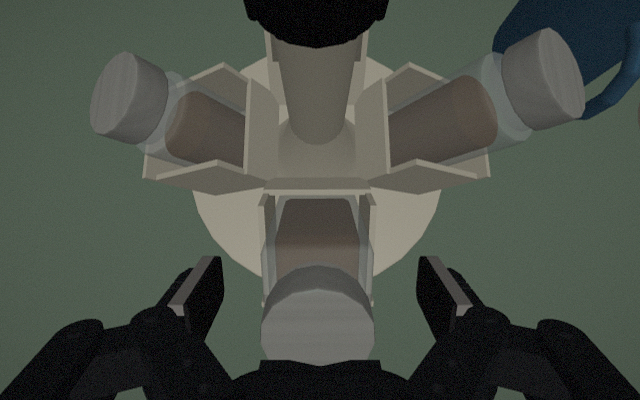

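Emit:
carry_out --increments '[[[0, 0, 0], [0, 0, 0], 0.45], [[0, 0, 0], [0, 0, 0], 0.3], [[0, 0, 0], [0, 0, 0], 0.3], [[0, 0, 0], [0, 0, 0], 0.3], [[0, 0, 0], [0, 0, 0], 0.3]]' --squeeze 40

```text
t: 5.75
tool_pos: [0.6101, -0.4298, 0.2277]
tool_rot: [0.327, 1.545, 0.489]
contact_force: [-0.2, 1.2, -2.4]
opening: 0.0435
```

```bash
python3 - <<'E'
from h import *
f,a,t=jar2()
need(*target(a,t,f+a*.06)); need(*target(a,t,f+a*.16))
im,d=get_image('wrist'); cv2.imwrite('pics/w4.png',im)
E
```

```text
t 5.75 TURN/0.1 [0.11 0.14 0.02] SHIFT/20mm [-0.1   0.15 -0.35] open 0.0435 q [-0.76  0.56  1.32  0.34  1.66 -0.91] F [-0.2  1.2 -2.4]
t 5.75 TURN/0.1 [0.11 0.14 0.02] SHIFT/20mm [ 0.17 -2.38  3.96] open 0.0435 q [-0.76  0.56  1.32  0.34  1.66 -0.91] F [-0.2  1.2 -2.4]
```

View pics/w4.png

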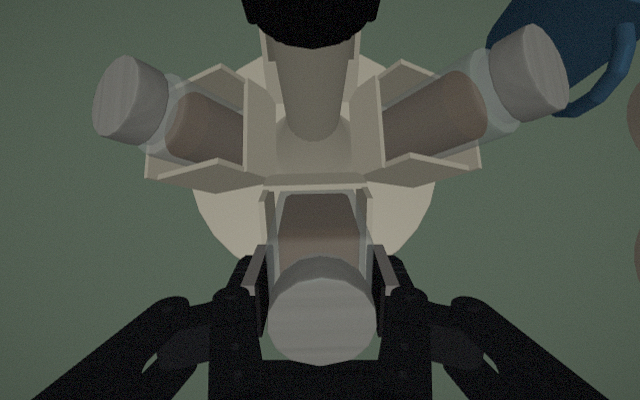

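Emit:
carry_out --increments '[[[0, 0, 0], [0.03, -0.25, 0.42], 0.3], [[0, 0, 0], [0.05, -0.5, 0.86], 0.3], [[0, 0, 0], [0.05, -0.5, 0.86], 0.3], [[0, 0, 0], [0.05, -0.5, 0.86], 0.3]]'

```text
t: 6.2
tool_pos: [0.6129, -0.4651, 0.2854]
tool_rot: [0.331, 1.55, 0.491]
contact_force: [0.4, -0.5, -2.2]
opening: 0.0431
```

```bash
python3 - <<'E'
from h import *
f,a,t=jar2()
need(*target(a,t,f+a*.16))
im,d=get_image('wrist'); cv2.imwrite('pics/w5.png',im)
E
```

```text
t 6.2 TURN/0.1 [0.08 0.08 0.02] SHIFT/20mm [ 0.03 -0.61  1.07] open 0.0431 q [-0.79  0.56  1.22  0.33  1.77 -0.9 ] F [ 0.4 -0.5 -2.2]
```

View pics/w5.png

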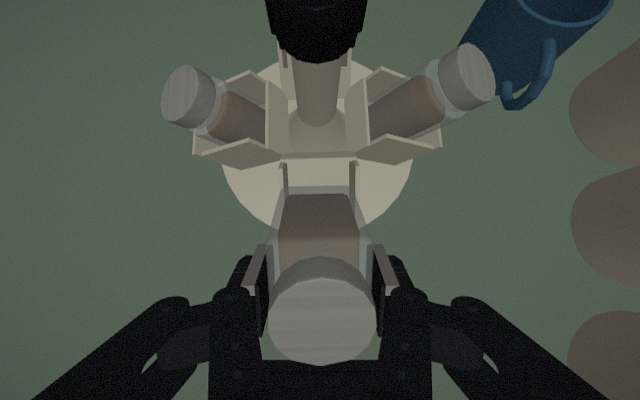

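Emit:
carry_out --increments '[[[0, 0, 0], [0.05, -0.5, 0.86], 0.3], [[0, 0, 0], [0.05, -0.5, 0.86], 0.3], [[0, 0, 0], [0.05, -0.5, 0.86], 0.3], [[0, 0, 0], [0, -0.2, 0.86], 0.3]]'

```text
t: 6.65
tool_pos: [0.6156, -0.5028, 0.3587]
tool_rot: [0.329, 1.548, 0.485]
contact_force: [-0.9, -0.5, -2.5]
opening: 0.0432
```

```bash
python3 - <<'E'
from h import *
need(*target([0,0,1],yaw(9),[.44,-.40,.20]))
T=cv2.imread('pics/top0.png').astype(int)
# tray rim: orange/brown mask
b,g,r=T[...,0],T[...,1],T[...,2]
liner=((r>190)&(g>180)&(b>150)).astype(np.uint8); liner[:165]=0; liner[260:]=0; liner[:,:190]=0; liner[:,300:]=0
liner=cv2.morphologyEx(liner,cv2.MORPH_CLOSE,np.ones((9,9)))
cs,_=cv2.findContours(liner,cv2.RETR_EXTERNAL,cv2.CHAIN_APPROX_NONE);c=max(cs,key=cv2.contourArea)
rc=cv2.minAreaRect(c);print(rc); C=cam('top')
W=np.array([px2w('top',*q,z=.006,C=C) for q in cv2.boxPoints(rc)]);print(W,W.mean(0))
for i in range(4):
  e=W[(i+1)%4]-W[i];print(np.linalg.norm(e),np.degrees(np.arctan2(e[1],e[0])))
E
```

```text
t 6.65 TURN/0.1 [-5.15 -0.58  0.54] SHIFT/20mm [-8.78  5.14 -0.18] open 0.0432 q [-0.82  0.57  1.09  0.33  1.89 -0.88] F [-0.9 -0.5 -2.5]
((245.03646850585938, 212.09820556640625), (63.83964157104492, 81.27237701416016), 79.07720184326172)
[[0.60936433 0.39973459 0.006     ]
 [0.65384696 0.14264167 0.006     ]
 [0.45078698 0.10687407 0.006     ]
 [0.40800789 0.35984737 0.006     ]] [0.53050154 0.25227443 0.006     ]
0.2609127736852297 -80.18377710224233
0.20618601988664023 -170.0102203874502
0.2565648961577187 99.59820818544489
0.20526910784946023 11.204811121204886
```

Emit:
carry_out --increments '[[[-0.6, -0.1, 0.06], [-1, 0.2, 0], 0.3], [[-0.6, -0.1, 0.06], [-1, 0.2, 0], 0.3], [[-0.6, -0.1, 0.06], [-1, 0.2, 0], 0.3], [[-0.6, -0.1, 0.06], [-1, 0.3, 0], 0.3], [[-0.6, 0, 0.06], [-1, 0.5, 0], 0.3], [[-0.6, 0, 0.06], [-1, 0.8, 0], 0.3], [[-0.6, 0, 0.06], [-1, 1, 0], 0.3], [[-0.6, 0, 0.06], [-1, 1, 0], 0.3]]'

```text
t: 7.45
tool_pos: [0.4511, -0.4182, 0.3646]
tool_rot: [-0.113, 1.576, 0.131]
contact_force: [0.3, -0.4, -2.7]
opening: 0.0432
```

```bash
python3 - <<'E'
from h import *
need(*target([0,0,1],yaw(10),[.45,.2,.19]))
E
```

```text
t 7.45 TURN/0.1 [-0.11 -0.09  0.19] SHIFT/20mm [-0.05 30.91 -0.98] open 0.0432 q [-0.87  0.06  1.67  0.    1.42 -1.02] F [ 0.3 -0.4 -2.7]
```

Emit:
carry_out --increments '[[[0, 0, 0], [-0.4, 1, 0], 0.3], [[0, 0, 0], [-0.4, 1, 0], 0.3], [[0, 0, 0], [0, 1, 0], 0.3], [[0, 0, 0], [0, 1, 0], 0.3], [[0, 0, 0], [0, 1, 0], 0.3], [[0, 0, 0], [0, 1, 0], 0.3], [[0, 0, 0], [0, 1, 0], 0.3], [[0, 0, 0], [0, 1, 0], 0.3]]'

```text
t: 8.25
tool_pos: [0.4299, -0.2489, 0.367]
tool_rot: [-0.107, 1.573, 0.13]
contact_force: [0.7, 1.2, -1.7]
opening: 0.0437
```

Emit:
carry_out --increments '[[[0, 0, 0], [0, 1, 0], 0.3], [[0, 0, 0], [0, 1, 0], 0.3], [[0, 0, 0], [0, 1, 0], 0.3], [[0, 0, 0], [0, 1, 0], 0.3], [[0, 0, 0], [0, 1, 0], 0.3], [[0, 0, 0], [0, 1, 0], 0.3], [[0, 0, 0], [0, 1, 0], 0.3], [[0, 0, 0], [0, 1, 0], 0.3]]'

```text
t: 9.05
tool_pos: [0.4271, -0.08, 0.3696]
tool_rot: [-0.102, 1.57, 0.131]
contact_force: [-0.2, 0.1, -2.6]
opening: 0.0434
```

Emit:
carry_out --increments '[[[0, 0, 0], [0, 1, 0], 0.3], [[0, 0, 0], [0, 1, 0], 0.3], [[0, 0, 0], [0, 1, 0], 0.3], [[0, 0, 0], [0, 1, 0], 0.3], [[0, 0, 0], [0, 1, 0], 0.3], [[0, 0, 0], [0, 1, 0], 0.3], [[0, 0, 0], [0, 1, 0], 0.3], [[0, 0, 0], [0, 1, 0], 0.3]]'

```text
t: 9.85
tool_pos: [0.4234, 0.0882, 0.3724]
tool_rot: [-0.098, 1.567, 0.134]
contact_force: [-0.6, -0.9, -1.4]
opening: 0.0436
```

```bash
python3 - <<'E'
from h import *
need(*target([0,0,1],yaw(10),[.45,.2,.19]))
im,d=get_image('wrist'); cv2.imwrite('pics/w6.png',im)
E
```

```text
t 9.85 TURN/0.1 [-0.23 -0.01  0.27] SHIFT/20mm [ 1.33  5.59 -1.37] open 0.0436 q [ 0.03 -0.42  2.08  0.02  1.48 -0.12] F [-0.6 -0.9 -1.4]
```

View pics/w6.png

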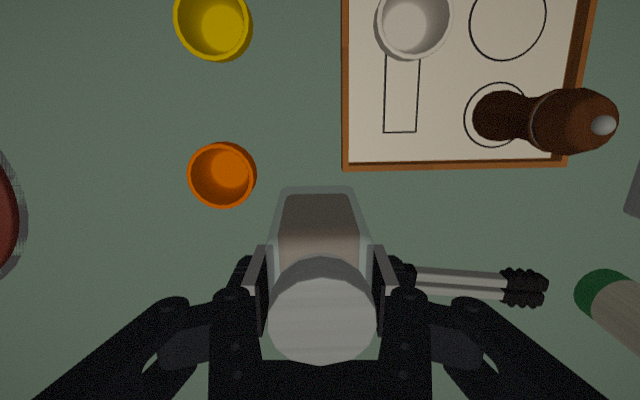

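Emit:
carry_out --increments '[[[-0.2, 0, 0.3], [0.1, 1, -0.2], 0.3], [[0, 0, 0], [0.1, 1, -0.2], 0.3], [[0, 0, 0], [0.2, 1, -0.2], 0.3], [[0, 0, 0], [0.2, 1, -0.2], 0.3], [[0, 0, 0], [0.2, 1, -0.2], 0.3], [[0, 0, 0], [0.2, 1, 0], 0.3], [[0, 0, 0], [0, 0, 0], 0.3]]'

```text
t: 10.6
tool_pos: [0.4413, 0.215, 0.3541]
tool_rot: [-0.137, 1.566, 0.148]
contact_force: [-0.5, -0.8, -2.2]
opening: 0.0435
```

```bash
python3 - <<'E'
from h import *
need(*target([0,0,1],yaw(10),[.45,.2,.19]))
np.savez('pics/C7.npz',**{k:v for k,v in get_calibration('wrist').items()})
im,d=get_image('wrist'); cv2.imwrite('pics/w7.png',im);np.save('pics/w7.npy',d)
E
```

```text
t 10.6 TURN/0.1 [-0.07 -0.   -0.07] SHIFT/20mm [ 0.44 -0.75 -0.46] open 0.0435 q [ 0.3  -0.24  1.97  0.01  1.41  0.12] F [-0.5 -0.8 -2.2]
```

View pics/w7.png

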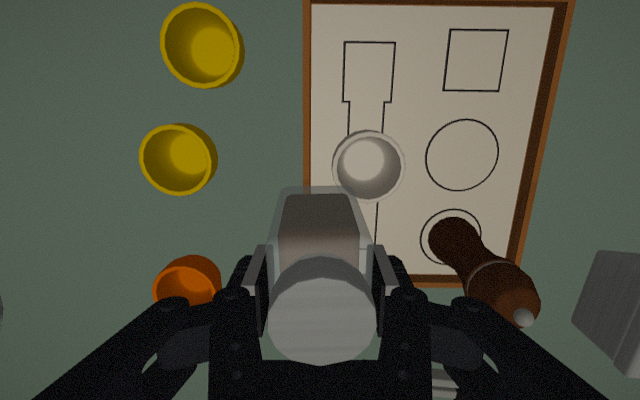

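```bash
python3 - <<'E'
from h import *
z=np.load('pics/C7.npz'); c={k:z[k] for k in z.files}
C=(c,R.from_rotvec(c['orientation']).as_matrix(),c['position'])
im=cv2.imread('pics/w7.png'); g=cv2.cvtColor(im,cv2.COLOR_BGR2GRAY)
def pw(u,v,zz=.006): return px2w('w',u,v,z=zz,C=C)
b=(g<90).astype(np.uint8)
# outline components
box={'square':(435,20,520,102),'circle':(415,110,508,200),'tongs':(335,32,405,130)}
for k,(u0,v0,u1,v1) in box.items():
    m=np.zeros_like(b);m[v0:v1,u0:u1]=b[v0:v1,u0:u1]
    v,u=np.where(m); P=np.array([pw(a,bb) for a,bb in zip(u,v)])[:,:2]
    if k=='square':
        best=None
        for th in np.arange(-5,25,.1):
            ex=yaw(th)[:2];ey=np.array([-ex[1],ex[0]])
            A=P@ex;B=P@ey
            ar=np.ptp(A)*np.ptp(B)
            if best is None or ar<best[0]: best=(ar,th,np.ptp(A),np.ptp(B),ex*(A.max()+A.min())/2+ey*(B.max()+B.min())/2)
        print(k,best)
    if k=='circle':
        A=np.c_[2*P,np.ones(len(P))];s=np.linalg.lstsq(A,(P**2).sum(1),rcond=None)[0];print(k,s[:2],np.sqrt(s[2]+s[:2]@s[:2]))
    if k=='tongs': print(k,P.min(0),P.max(0))
for p in [(344,42),(395,42),(394.5,102),(344,101.5),(349,102),(384,102),(378,205)]: print(p,pw(*p))
i=[(311,4),(555,7),(514,278),(312,272)]
for p in i: print(p,pw(*p,.01))
E
```

```text
square (np.float64(0.0026786553806347744), np.float64(9.899999999999947), np.float64(0.05206906291745628), np.float64(0.05144427862819764), array([0.55767505, 0.34353302]))
circle [0.57208488 0.25977285] 0.03445872073114154
tongs [0.44018582 0.26467864] [0.49349851 0.34555696]
(344, 42) [0.44088379 0.33749671 0.006     ]
(395, 42) [0.48469431 0.34555696 0.006     ]
(394.5, 102) [0.49665776 0.29646844 0.006     ]
(344, 101.5) [0.45098464 0.28851389 0.006     ]
(349, 102) [0.45558714 0.28891178 0.006     ]
(384, 102) [0.48717999 0.29472461 0.006     ]
(378, 205) [0.50483176 0.19661748 0.006     ]
(311, 4) [0.40767565 0.36044665 0.01      ]
(555, 7) [0.60934625 0.39527448 0.01      ]
(514, 278) [0.66525475 0.14416116 0.01      ]
(312, 272) [0.4524572  0.11230287 0.01      ]
```

```bash
python3 - <<'E'
from h import *
d=np.load('pics/w7.npy'); z=np.load('pics/C7.npz'); c={k:z[k] for k in z.files}
# tool frame cam: from fixed extrinsics
Mt=np.array([[0,-.2995,.954],[0,-.954,-.2995],[1,0,0]]); pt=np.array([.0312,.0769,.0002])
u,v=np.meshgrid(np.arange(262,382),np.arange(245,368)); dd=d[245:368,262:382]
P=pt+np.stack([(u-c['cx'])/c['fx'],(v-c['cy'])/c['fy'],np.ones_like(u)],-1)@Mt.T*dd[...,None]
k=(dd>0)&(abs(P[...,2])<.0205)&(P[...,0]<.145)&(P[...,0]>.1)
Q=P[k]; print(len(Q),np.histogram(Q[:,0],bins=np.arange(.1,.146,.003)))
L=Q[Q[:,0]<np.median(Q[:,0])+.004]
L=L[L[:,0]>np.median(Q[:,0])-.004]
ctr=L.mean(0);_,_,V=np.linalg.svd(L-ctr);print(ctr,V[2],np.ptp(L,0),'mid',(L.max(0)+L.min(0))/2)
E
```

```text
9890 (array([ 295,    0,    0,    0,    0,    0,    0,    0, 2205, 5882,  461,
        421,  404,  205,   17]), array([0.1  , 0.103, 0.106, 0.109, 0.112, 0.115, 0.118, 0.121, 0.124,
       0.127, 0.13 , 0.133, 0.136, 0.139, 0.142, 0.145]))
[0.12753795 0.00257084 0.00068904] [-0.99971424 -0.00633747  0.02304944] [0.00635922 0.03904051 0.0382792 ] mid [0.12836375 0.00085463 0.00092028]
```

```bash
python3 - <<'E'
from h import *
need(*target([0,0,1],yaw(9.9),[.5575,.342,.2485-.155]))
E
```

```text
t 10.65 TURN/0.1 [-0.06 -0.01 -0.09] SHIFT/20mm [ 5.82  6.39 -5.27] open 0.0434 q [ 0.3  -0.24  1.97  0.01  1.41  0.12] F [ 0.4 -0.4 -1.9]
```

Emit:
carry_out --increments '[[[-0.05, 0, -0.05], [0.6, 1, -0.2], 0.3], [[0, 0, 0], [0.8, 1, -0.5], 0.3], [[0, 0, 0], [0.9, 1, -0.6], 0.3], [[0, 0, 0], [0.9, 1, -0.8], 0.3], [[0, 0, 0], [0.9, 0.9, -1], 0.3], [[0, 0, 0], [0.9, 0.9, -1], 0.3], [[0, 0, 0], [0.8, 0.6, -0.6], 0.3], [[0, 0, 0], [0, 0, 0], 0.3]]'

```text
t: 11.45
tool_pos: [0.5613, 0.3395, 0.2598]
tool_rot: [-0.134, 1.565, 0.132]
contact_force: [-0.4, 0.2, -2.5]
opening: 0.0436
```

```bash
python3 - <<'E'
from h import *
need(*target([0,0,1],yaw(9.9),[.5575,.342,.2285-.155]))
im,d=get_image('wrist'); cv2.imwrite('pics/w8.png',im)
need(*target([0,0,1],yaw(9.9),[.5575,.342,.2285-.155]))
E
```

```text
t 11.45 TURN/0.1 [0.01 0.02 0.03] SHIFT/20mm [-0.19  0.12 -1.57] open 0.0436 q [ 0.43  0.25  1.65 -0.    1.24  0.26] F [-0.4  0.2 -2.5]
t 11.5 TURN/0.1 [0.02 0.02 0.03] SHIFT/20mm [-0.17  0.15 -1.6 ] open 0.0435 q [ 0.43  0.25  1.65 -0.    1.25  0.26] F [-0.2 -0.3 -2.9]
```

View pics/w8.png

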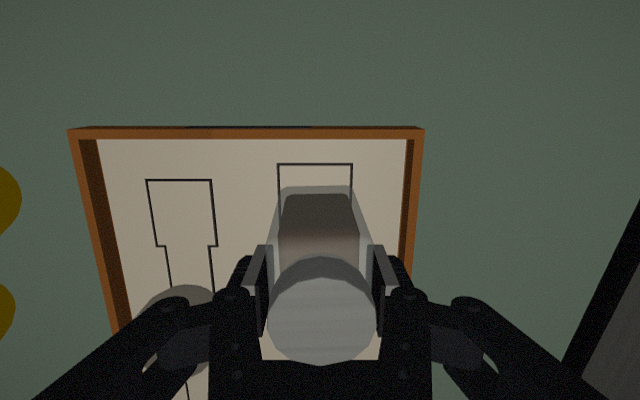

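Emit:
carry_out --increments '[[[0, 0, 0], [-0.15, 0.1, -0.5], 0.3], [[0, 0, 0], [-0.05, 0.05, -0.4], 0.3], [[0, 0, 0], [0, 0, -0.3], 0.3], [[0, 0, 0], [0, 0, -0.2], 0.3]]'

```text
t: 11.9
tool_pos: [0.5557, 0.34, 0.2337]
tool_rot: [-0.133, 1.562, 0.131]
contact_force: [0.5, 0.1, -1.6]
opening: 0.0434
```

```bash
python3 - <<'E'
from h import *
need(*target([0,0,1],yaw(9.9),[.5575,.342,.2285-.155]))
im,d=get_image('wrist'); cv2.imwrite('pics/w9.png',im)
E
```

```text
t 11.9 TURN/0.1 [0.01 0.05 0.05] SHIFT/20mm [ 0.09  0.1  -0.26] open 0.0434 q [ 0.44  0.27  1.67 -0.    1.2   0.27] F [ 0.5  0.1 -1.6]
```

View pics/w9.png

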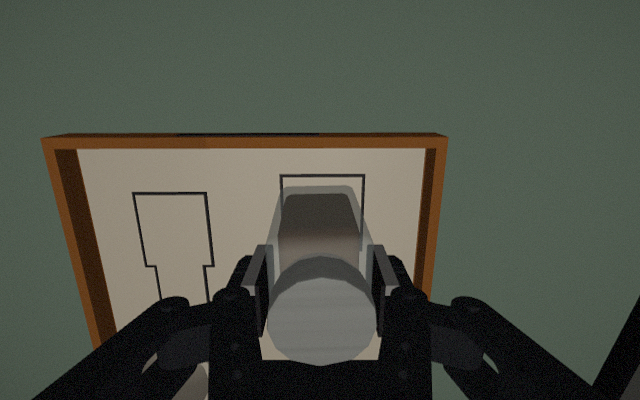

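Emit:
carry_out --increments '[[[0, 0.05, 0.05], [0.1, 0.1, -0.2], 0.3], [[0, 0, 0], [0.02, 0.02, -0.15], 0.3], [[0, 0, 0], [0, 0, -0.1], 0.3]]'

```text
t: 12.25
tool_pos: [0.5587, 0.3432, 0.2289]
tool_rot: [-0.136, 1.568, 0.136]
contact_force: [-3.4, -1.6, 4.5]
opening: 0.0435
```

```bash
python3 - <<'E'
from h import *
need(*target([0,0,1],yaw(9.9),[.5575,.342,.2285-.155]))
im,d=get_image('wrist'); cv2.imwrite('pics/w10.png',cv2.resize(im[160:360,240:440],None,fx=3,fy=3))
E
```

```text
t 12.25 TURN/0.1 [ 0.   -0.01 -0.  ] SHIFT/20mm [-0.06 -0.06 -0.02] open 0.0435 q [0.44 0.28 1.66 0.   1.2  0.26] F [-3.4 -1.6  4.5]
```

View pics/w10.png

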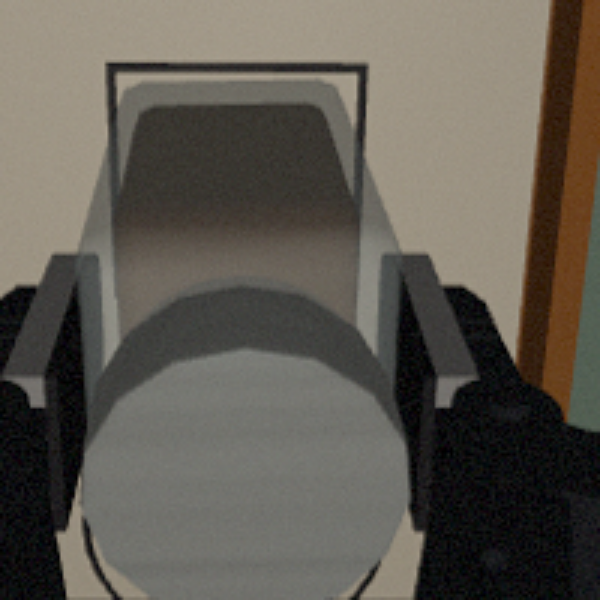

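Emit:
carry_out --increments '[[[0, 0, 0], [0, 0, 0], 0.6], [[0, 0, 0], [0, 0, 0], 0.75], [[0, 0, 0], [0, 0, 0], 0.75], [[0, 0, 0], [0, 0, 0.5], 0.75], [[0, 0, 0], [0, 0, 1], 0.75], [[0, 0, 0], [0, 0, 1], 0.75], [[0, 0, 0], [0, 0, 1], 0.75], [[0, 0, 0], [0, -0.3, 1], 1]]'

```text
t: 13.1
tool_pos: [0.5586, 0.3377, 0.3217]
tool_rot: [-0.137, 1.57, 0.137]
contact_force: [0.4, -0.7, -0.2]
opening: 0.0766
```

Emit:
carry_out --increments '[[[0, 0, 0], [-0.2, -0.8, 1], 1], [[0, 0, 0], [-0.4, -1, 0.5], 1], [[0, 0, 0], [-0.6, -1, 0], 1], [[0, 0, 0], [-0.6, -1, 0], 1], [[0, 0, 0], [-0.6, -1, 0], 1], [[0, 0, 0], [-0.6, -1, 0], 1], [[0, 0, 0], [0, 0, 0], 1]]'

```text
t: 13.8
tool_pos: [0.4976, 0.2183, 0.3647]
tool_rot: [-0.134, 1.554, 0.14]
contact_force: [-0.2, -0.3, 0.9]
opening: 0.0853
```

```bash
python3 - <<'E'
from h import *
need(*target([0,0,1],yaw(9.9),[.475,.25,.036]))
c=get_calibration('wrist'); np.savez('pics/C11.npz',**c)
im,d=get_image('wrist'); cv2.imwrite('pics/w11.png',im);np.save('pics/w11.npy',d)
need(*target([0,0,1],yaw(9.9),[.475,.25,.036]))
E
```

```text
t 13.8 TURN/0.1 [-0.05  0.12 -0.03] SHIFT/20mm [-1.13  1.59 -8.68] open 0.0853 q [ 0.28 -0.12  1.85  0.    1.4   0.1 ] F [-0.2 -0.3  0.9]
t 13.85 TURN/0.1 [-0.06  0.13 -0.03] SHIFT/20mm [-1.16  1.55 -8.7 ] open 0.0851 q [ 0.28 -0.12  1.85  0.    1.4   0.1 ] F [ 0.5 -0.1 -0.3]
```

View pics/w11.png

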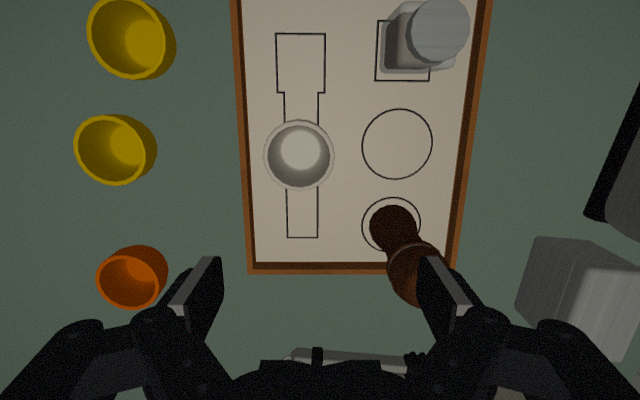

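```bash
python3 - <<'E'
from h import *
z=np.load('pics/C11.npz'); c={k:z[k] for k in z.files}
C=(c,R.from_rotvec(c['orientation']).as_matrix(),c['position'])
im=cv2.imread('pics/w11.png');d=np.load('pics/w11.npy')
P=cloud('w',d,C,(395,480,0,70)); L=P[P[:,2]>.094];print('lid',L.mean(0),(L.max(0)+L.min(0))/2,np.ptp(L,0))
P=cloud('w',d,C,(255,345,110,200)); L=P[P[:,2]>.044];print('rim',L.mean(0),(L.max(0)+L.min(0))/2,np.ptp(L,0),np.median(L[:,2]))
A=np.c_[2*L[:,:2],np.ones(len(L))];s=np.linalg.lstsq(A,(L[:,:2]**2).sum(1),rcond=None)[0];print(s)
for u,v in [(375.5,20),(430,81),(375,80),(397,144)]: print(u,v,px2w('w',u,v,z=.006,C=C))
cv2.imwrite('pics/w11c.png',cv2.resize(im[0:100,350:500],None,fx=5,fy=5,interpolation=cv2.INTER_CUBIC))
E
```

```text
lid [0.55575833 0.34527523 0.10037237] [0.55662459 0.34509972 0.09865778] [0.03876731 0.03740711 0.00926687]
rim [0.47896602 0.23954271 0.0473074 ] [0.47931872 0.23883283 0.04693484] [0.06221808 0.06219066 0.00585858] 0.04739818466495799
[ 0.47935247  0.2392162  -0.28617131]
375.5 20 [0.52683257 0.36404157 0.006     ]
430 81 [0.58849062 0.32303975 0.006     ]
375 80 [0.53761205 0.31489899 0.006     ]
397 144 [0.57229771 0.26053394 0.006     ]
```

View pics/w11c.png

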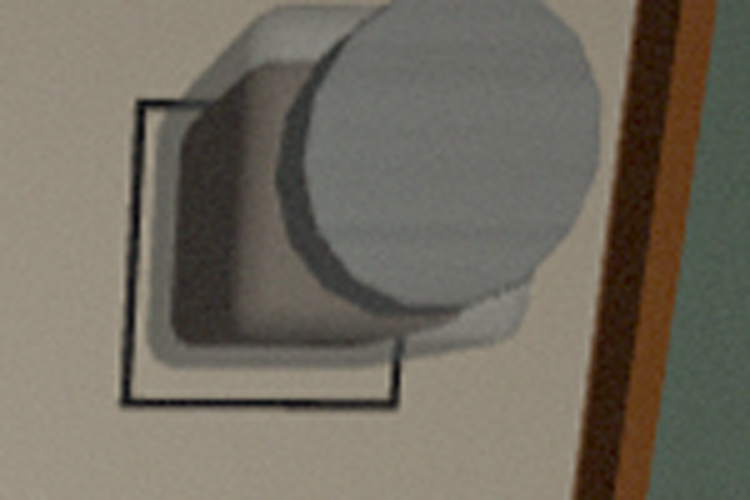

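```bash
python3 - <<'E'
from h import *
z=np.load('pics/C11.npz'); c={k:z[k] for k in z.files}
C=(c,R.from_rotvec(c['orientation']).as_matrix(),c['position'])
ex=yaw(9.9)[:2];ey=yaw(99.9)[:2]; ctr=np.array([.5577,.3435])
for n,u,v in [('near line',400,80.6),('near foot',400,73.2),('left line',375.8+.3,45),('left foot',381,45),('left foot low',380,65),('left line low',374.8,65)]:
    for zz in (.006,.008):
        q=px2w('w',u,v,z=zz,C=C)[:2]-ctr; print(n,zz,np.round(q@ex*1000,1),np.round(q@ey*1000,1))
E
```

```text
near line 0.006 -1.3 -25.2
near line 0.008 -1.8 -25.2
near foot 0.006 -1.8 -18.7
near foot 0.008 -2.3 -18.8
left line 0.006 -25.3 5.2
left line 0.008 -25.6 4.9
left foot 0.006 -20.8 5.2
left foot 0.008 -21.2 5.0
left foot low 0.006 -20.8 -11.7
left foot low 0.008 -21.1 -11.8
left line low 0.006 -25.6 -11.7
left line low 0.008 -25.9 -11.8
```

```bash
python3 - <<'E'
from h import *
need(*target([0,0,1],yaw(9.9),[.558,.344,.32-.155]))
need(*target([0,0,1],yaw(9.9),[.558,.344,.23-.155]))
E
```

```text
t 13.85 TURN/0.1 [-0.06  0.13 -0.03] SHIFT/20mm [ 2.99  6.25 -2.25] open 0.0851 q [ 0.28 -0.12  1.85  0.    1.4   0.1 ] F [ 0.5 -0.1 -0.3]
t 13.85 TURN/0.1 [-0.06  0.13 -0.03] SHIFT/20mm [ 2.99  6.25 -6.75] open 0.0851 q [ 0.28 -0.12  1.85  0.    1.4   0.1 ] F [ 0.5 -0.1 -0.3]
```

Emit:
carry_out --increments '[[[-0.05, 0.1, 0], [0.4, 0.9, -0.2], 1], [[0, 0, 0], [0.5, 1, -0.4], 1], [[0, 0, 0], [0.5, 1, -0.4], 1], [[0, 0, 0], [0.5, 1, -0.4], 1], [[0, 0, 0], [0.5, 1, -0.5], 1], [[0, 0, 0], [0.4, 1, -0.5], 1], [[0, 0, 0], [0, 0, 0], 1]]'

```text
t: 14.55
tool_pos: [0.5585, 0.3463, 0.319]
tool_rot: [-0.135, 1.555, 0.142]
contact_force: [0.0, -0.2, 0.0]
opening: 0.0856
```

```bash
python3 - <<'E'
from h import *
c=get_calibration('wrist'); np.savez('pics/C12.npz',**c)
im,d=get_image('wrist'); cv2.imwrite('pics/w12.png',im);np.save('pics/w12.npy',d)
need(*target([0,0,1],yaw(9.9),[.558,.344,.23-.155]))
E
```

```text
t 14.6 TURN/0.1 [-0.05  0.11 -0.03] SHIFT/20mm [-0.02 -0.07 -4.49] open 0.0854 q [ 0.44  0.19  1.61 -0.    1.33  0.26] F [ 0.1 -0.1  0.1]
```

View pics/w12.png

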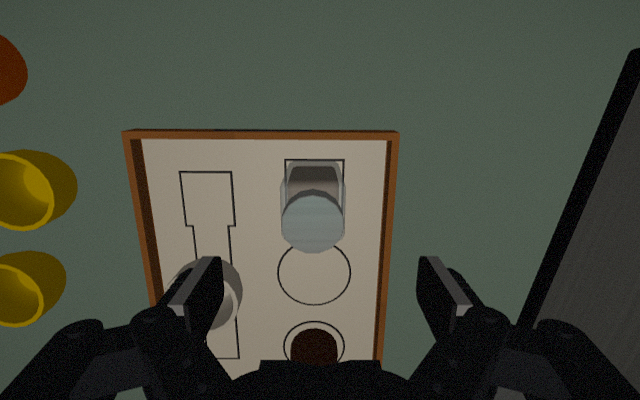

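Emit:
carry_out --increments '[[[-0.05, 0.1, 0], [0, -0.05, -1], 1], [[0, 0, 0], [0, 0, -1], 1], [[0, 0, 0], [0, 0, -1], 1], [[0, 0, 0], [0, 0, -1], 1], [[0, 0, 0], [0, 0, -0.3], 1], [[0, 0, 0], [0, 0, 0], 0.45], [[0, 0, 0], [0, 0, -0.05], 0.3], [[0, 0, 0], [0, 0, -0.05], 0.3]]' --squeeze 40

```text
t: 15.4
tool_pos: [0.5577, 0.3409, 0.2285]
tool_rot: [-0.137, 1.565, 0.136]
contact_force: [-9.2, -2.3, 4.5]
opening: 0.0441
```

Emit:
carry_out --increments '[[[0, 0, 0], [0, 0, 0], 0.3], [[0, 0, 0], [0, 0, 0], 0.3]]'

```text
t: 15.6
tool_pos: [0.5581, 0.341, 0.2297]
tool_rot: [-0.136, 1.563, 0.136]
contact_force: [-0.6, -0.1, -1.5]
opening: 0.0431
```

```bash
python3 - <<'E'
from h import *
need(*target([0,0,1],yaw(9.9),[.558,.344,.23-.155]))
c=get_calibration('wrist'); np.savez('pics/C13.npz',**c)
im,d=get_image('wrist'); cv2.imwrite('pics/w13.png',cv2.resize(im[130:380,220:440],None,fx=2.4,fy=2.4))
E
```

```text
t 15.6 TURN/0.1 [-0.    0.03 -0.01] SHIFT/20mm [-0.    0.15  0.01] open 0.0431 q [ 0.43  0.28  1.67 -0.    1.19  0.26] F [-0.6 -0.1 -1.5]
```

View pics/w13.png

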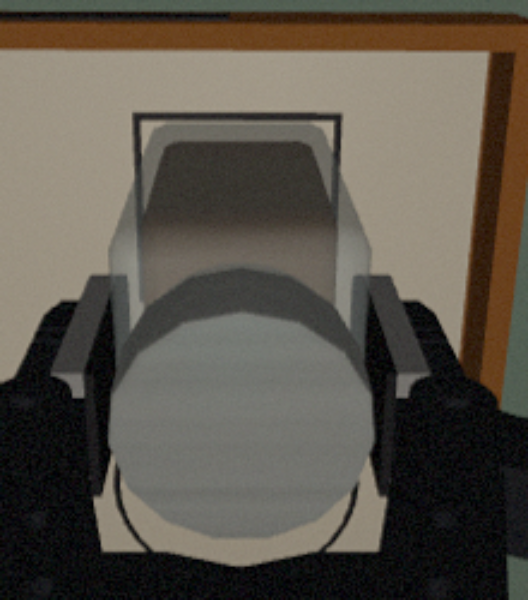

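Emit:
carry_out --increments '[[[0, 0, 0], [0, 0, 0.15], 0.3], [[0, 0, 0], [0.02, -0.12, 0], 0.3], [[0, 0, 0], [0, 0, 0], 0.3]]'

```text
t: 15.95
tool_pos: [0.5584, 0.3385, 0.233]
tool_rot: [-0.136, 1.563, 0.136]
contact_force: [0.6, -0.5, -2.4]
opening: 0.0432
```

```bash
python3 - <<'E'
from h import *
T=target([0,0,1],yaw(9.9),[.5583,.3386,.2285-.155])
need(*T)
for i in range(2): get_image('wrist'); need(*T)
E
```

```text
t 15.95 TURN/0.1 [-0.    0.03 -0.01] SHIFT/20mm [-0.    0.01 -0.22] open 0.0432 q [ 0.43  0.27  1.67 -0.    1.2   0.26] F [ 0.6 -0.5 -2.4]
t 16.0 TURN/0.1 [-0.    0.04 -0.01] SHIFT/20mm [-0.01 -0.   -0.23] open 0.0431 q [ 0.43  0.27  1.67 -0.    1.2   0.26] F [-0.5 -0.1 -1.5]
t 16.05 TURN/0.1 [-0.    0.04 -0.01] SHIFT/20mm [-0.01 -0.   -0.23] open 0.0433 q [ 0.43  0.27  1.67 -0.    1.2   0.26] F [ 0.4 -0.1 -2.2]
```

Emit:
carry_out --increments '[[[0, 0, 0], [0, 0, -0.15], 0.3], [[0, 0, 0], [0, 0, -0.1], 0.3], [[0, 0, 0], [0, 0, -0.08], 0.3]]'

```text
t: 16.35
tool_pos: [0.5588, 0.3389, 0.2286]
tool_rot: [-0.137, 1.563, 0.136]
contact_force: [-6.0, -3.6, 11.7]
opening: 0.0433
```

```bash
python3 - <<'E'
from h import *
T=target([0,0,1],yaw(9.9),[.5583,.3386,.2285-.155])
need(*T)
im,d=get_image('wrist'); cv2.imwrite('pics/w14.png',cv2.resize(im[130:380,220:440],None,fx=2.4,fy=2.4))
E
```

```text
t 16.35 TURN/0.1 [-0.    0.03 -0.01] SHIFT/20mm [-0.02 -0.02 -0.01] open 0.0433 q [ 0.43  0.28  1.67 -0.    1.19  0.26] F [-6.  -3.6 11.7]
```

View pics/w14.png

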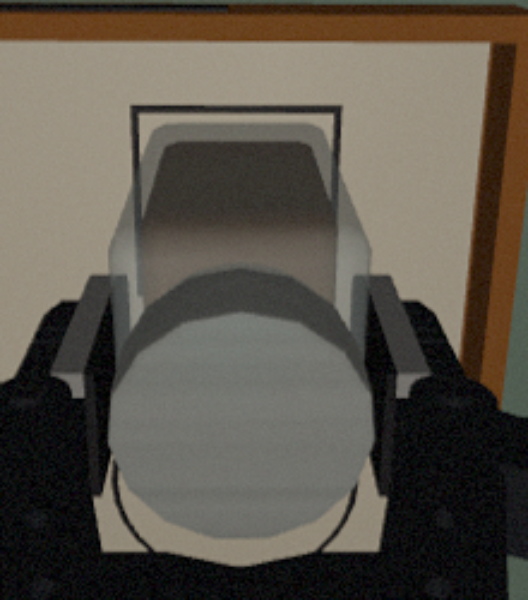

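Emit:
carry_out --increments '[[[0, 0, 0], [0, 0, 0], 0.6], [[0, 0, 0], [0, 0, 0], 0.75], [[0, 0, 0], [0, 0, 0], 0.75], [[0, 0, 0], [0, 0, 0.5], 0.75], [[0, 0, 0], [0, 0, 1], 0.75], [[0, 0, 0], [0, 0, 1], 0.75], [[0, 0, 0], [0, 0, 1], 0.75], [[0, 0, 0], [0, 0, 1], 0.9]]'

```text
t: 17.2
tool_pos: [0.558, 0.3386, 0.32]
tool_rot: [-0.138, 1.568, 0.135]
contact_force: [-0.9, -0.0, 0.9]
opening: 0.0761
```

Emit:
carry_out --increments '[[[0, 0, 0], [0, 0, 0.8], 0.9], [[0, 0, -0.8], [-0.5, -0.8, 0], 0.9], [[0, 0, -1], [-0.6, -0.8, 0], 0.9], [[0, 0, -1], [-0.7, -0.8, 0], 0.9], [[0, 0, -1], [-0.7, -0.8, 0], 0.9], [[0, 0, -1], [-0.7, -0.8, 0], 0.9], [[0, 0, -1], [-0.7, -0.8, 0], 0.9], [[0, 0, 0], [0, 0, 0], 0.9]]'

```text
t: 18.0
tool_pos: [0.4785, 0.2404, 0.3474]
tool_rot: [0.337, 1.532, -0.334]
contact_force: [0.3, 0.2, -0.9]
opening: 0.0768
```

```bash
python3 - <<'E'
from h import *
T=target([0,0,1],yaw(-35),[.4793,.2392,.033])
need(*T)
c=get_calibration('wrist'); np.savez('pics/C15.npz',**c)
im,d=get_image('wrist'); cv2.imwrite('pics/w15.png',im);np.save('pics/w15.npy',d)
need(*T)
E
```

```text
t 18.0 TURN/0.1 [ 0.02  0.12 -1.82] SHIFT/20mm [ 0.04 -0.06 -7.97] open 0.0768 q [ 0.33 -0.12  1.88 -0.01  1.37  0.76] F [ 0.3  0.2 -0.9]
t 18.05 TURN/0.1 [ 0.02  0.14 -1.84] SHIFT/20mm [ 0.   -0.09 -7.99] open 0.0772 q [ 0.33 -0.12  1.88 -0.01  1.37  0.76] F [0.7 0.4 0.3]
```

View pics/w15.png

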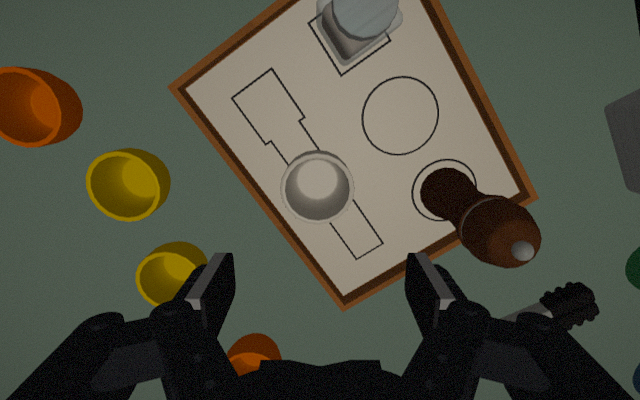

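```bash
python3 - <<'E'
from h import *
z=np.load('pics/C15.npz'); c={k:z[k] for k in z.files}
C=(c,R.from_rotvec(c['orientation']).as_matrix(),c['position'])
im=cv2.imread('pics/w15.png');d=np.load('pics/w15.npy')
P=cloud('w',d,C,(270,365,140,232)); L=P[P[:,2]>.043];print('rim',(L.max(0)+L.min(0))/2,np.ptp(L,0))
P=cloud('w',d,C,(320,405,0,45)); L=P[P[:,2]>.094];print('lid',L.mean(0),(L.max(0)+L.min(0))/2,np.ptp(L,0))
cv2.imwrite('pics/w15c.png',cv2.resize(im[0:80,290:420],None,fx=6,fy=6,interpolation=cv2.INTER_CUBIC))
E
```

```text
rim [0.47916526 0.23920152 0.0462536 ] [0.06210003 0.06222261 0.00648374]
lid [0.55444064 0.33727154 0.10038423] [0.55737996 0.33880377 0.09857491] [0.03687435 0.02796239 0.00910945]
```

View pics/w15c.png

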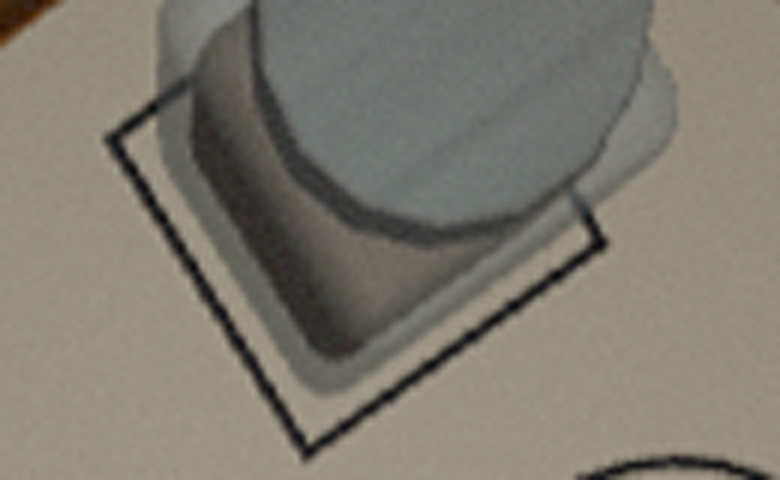

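Emit:
carry_out --increments '[[[0, 0.1, -1], [0, 0, -1], 0.9], [[0, 0, -0.8], [0, 0, -1], 0.9], [[0, 0, 0], [0, 0, -1], 0.9], [[0, 0, 0], [0, 0, -1], 0.9], [[0, 0, 0], [0, 0, -1], 0.9], [[0, 0, 0], [0, 0, -1], 0.9]]'

```text
t: 18.65
tool_pos: [0.4848, 0.2453, 0.2316]
tool_rot: [0.478, 1.502, -0.461]
contact_force: [0.4, 0.8, -0.3]
opening: 0.0765
```

```bash
python3 - <<'E'
from h import *
T=target([0,0,1],yaw(-35),[.4793,.2392,.033])
need(*T)
im,d=get_image('wrist'); cv2.imwrite('pics/w16.png',im)
need(*T)
E
```

```text
t 18.65 TURN/0.1 [-0.05  0.19 -0.1 ] SHIFT/20mm [-0.27 -0.31 -2.18] open 0.0765 q [ 0.33  0.03  1.94 -0.    1.15  0.93] F [ 0.4  0.8 -0.3]
t 18.7 TURN/0.1 [-0.03  0.13 -0.1 ] SHIFT/20mm [-0.2  -0.28 -1.99] open 0.077 q [ 0.33  0.03  1.95 -0.    1.15  0.93] F [-1.6 -1.2 -1.6]
```

View pics/w16.png

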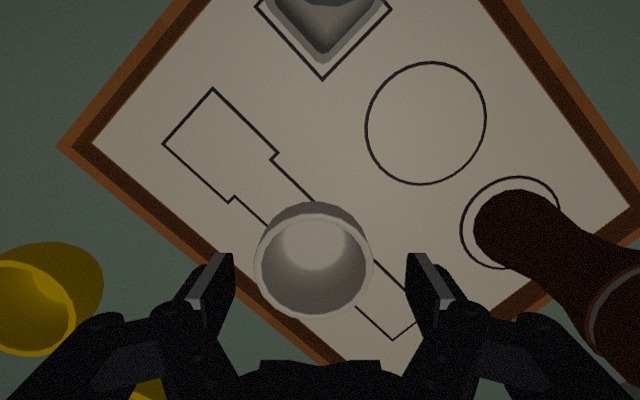

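Emit:
carry_out --increments '[[[0, 0.1, -0.1], [-0.2, -0.28, -0.4], 0.9], [[0, 0, 0], [0, 0, -0.6], 0.9], [[0, 0, 0], [0, 0, -0.5], 0.9]]'

```text
t: 19.0
tool_pos: [0.4809, 0.2401, 0.1979]
tool_rot: [0.481, 1.514, -0.472]
contact_force: [-0.5, -0.8, 0.4]
opening: 0.0764
```

```bash
python3 - <<'E'
from h import *
T=target([0,0,1],yaw(-35),[.4793,.2392,.033])
need(*T)
im,d=get_image('wrist'); cv2.imwrite('pics/w17.png',im)
need(*T)
E
```

```text
t 19.0 TURN/0.1 [-0.04  0.05 -0.02] SHIFT/20mm [-0.08 -0.04 -0.5 ] open 0.0764 q [0.32 0.07 1.97 0.   1.1  0.93] F [-0.5 -0.8  0.4]
t 19.05 TURN/0.1 [-0.03  0.03 -0.02] SHIFT/20mm [-0.04 -0.03 -0.41] open 0.0766 q [0.32 0.07 1.97 0.   1.1  0.93] F [-0.7 -0.2 -0.9]
```

View pics/w17.png

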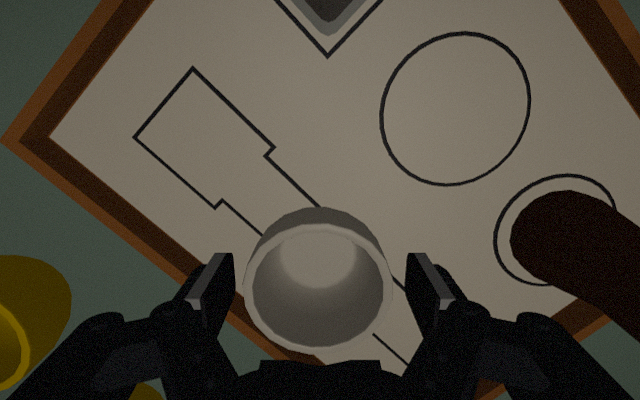

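Emit:
carry_out --increments '[[[0, 0, 0], [-0.04, -0.03, -0.4], 0.9], [[0, 0, 0], [0, 0, -0.05], 0.8], [[0, 0, 0], [0, 0, -0.05], 0.6], [[0, 0, 0], [0, 0, -0.05], 0.6], [[0, 0, 0], [0, 0, 0], 0.6], [[0, 0, 0], [0, 0, 0], 0.6]]' --squeeze 35

```text
t: 19.65
tool_pos: [0.4806, 0.2397, 0.1874]
tool_rot: [0.481, 1.514, -0.472]
contact_force: [-0.2, -0.7, -1.7]
opening: 0.0612
```

```bash
python3 - <<'E'
from h import *
T=target([0,0,1],yaw(-35),[.4793,.2392,.033])
need(*T)
im,d=get_image('wrist'); cv2.imwrite('pics/w18.png',im)
E
```

```text
t 19.65 TURN/0.1 [-0.04  0.05 -0.02] SHIFT/20mm [-0.06 -0.03  0.03] open 0.0612 q [0.32 0.09 1.97 0.   1.08 0.93] F [-0.2 -0.7 -1.7]
```

View pics/w18.png

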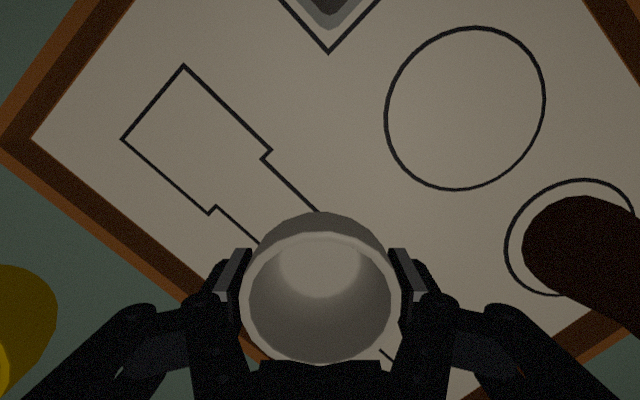

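Emit:
carry_out --increments '[[[0, 0, 0], [0, 0, 0.5], 0.6], [[0, 0, 0.5], [0, 0, 1], 0.6], [[0, 0, 1], [0.3, 0, 0.6], 0.6], [[0, 0, 1], [0.5, 0.1, 0.2], 0.6], [[0, 0, 1], [0.6, 0.2, 0], 0.6], [[0, 0, 1], [0.7, 0.2, 0], 0.6], [[0, 0, 1], [0.7, 0.2, 0], 0.6], [[0, 0, 1], [0.6, 0.1, 0], 0.6]]'

```text
t: 20.5
tool_pos: [0.5492, 0.2561, 0.2389]
tool_rot: [-0.049, 1.566, 0.058]
contact_force: [-0.6, -1.0, -1.3]
opening: 0.0616
```

```bash
python3 - <<'E'
from h import *
T=target([0,0,1],yaw(9.9),[.572,.26,.033+.035])
need(*T)
im,d=get_image('wrist'); cv2.imwrite('pics/w19.png',im);np.save('pics/w19.npy',d)
need(*T)
E
```

```text
t 20.5 TURN/0.1 [-0.06  0.03  1.05] SHIFT/20mm [ 1.14  0.2  -0.8 ] open 0.0616 q [0.31 0.16 1.79 0.   1.19 0.24] F [-0.6 -1.  -1.3]
t 20.55 TURN/0.1 [-0.06  0.06  1.02] SHIFT/20mm [ 1.07  0.19 -0.83] open 0.0614 q [0.31 0.16 1.78 0.   1.19 0.24] F [-0.4 -0.9 -0.1]
```

View pics/w19.png

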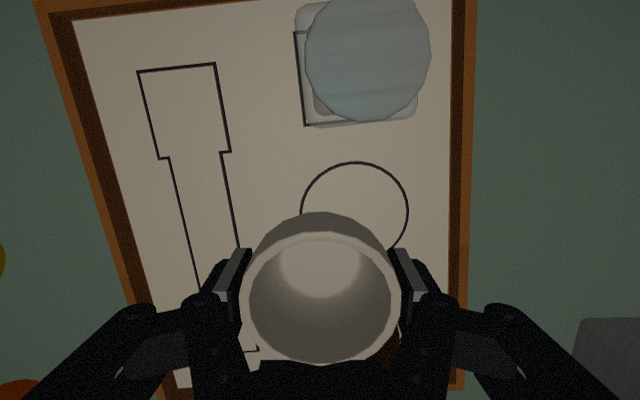

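```bash
cat >> h.py <<'E'
Mt=np.array([[0,-.2995,.954],[0,-.954,-.2995],[1,0,0]]); pt=np.array([.0312,.0769,.0002])
E
python3 - <<'E'
from h import *
d=np.load('pics/w19.npy'); c=get_calibration('wrist')
C=(c,Mt,pt)
P=cloud('w',d,C,(240,402,205,365)); print(np.histogram(P[:,0],bins=np.arange(.1,.24,.01)))
x0=P[:,0]; k=(x0<.150)&(x0>.13);L=P[k]
print(np.median(L[:,0]),(L.max(0)+L.min(0))/2,np.ptp(L,0))
A=np.c_[2*L[:,1:],np.ones(len(L))];s=np.linalg.lstsq(A,(L[:,1:]**2).sum(1),rcond=None)[0];print(s,np.sqrt(s[2]+s[0]**2+s[1]**2))
for y in np.arange(-.035,.036,.01):
    q=L[abs(L[:,1]-y)<.003]; print(round(y,3),len(q),q[:,0].min() if len(q) else None)
E
```

```text
(array([ 259,    0,    0, 3225, 5272, 3571, 3108, 5150,  232,  165,   86,
         46,    4]), array([0.1 , 0.11, 0.12, 0.13, 0.14, 0.15, 0.16, 0.17, 0.18, 0.19, 0.2 ,
       0.21, 0.22, 0.23]))
0.14062485915450124 [0.14225776 0.00039557 0.00053919] [0.01547927 0.06019098 0.06419731]
[0.00057326 0.00026392 0.00081703] 0.02859071564076194
-0.035 0 None
-0.025 1715 0.13796659759475824
-0.015 770 0.13791757886980138
-0.005 566 0.13633773824261
0.005 441 0.13780990739175483
0.015 482 0.13799829575123312
0.025 1356 0.1376271879992977
0.035 0 None
```

Emit:
carry_out --increments '[[[-0.05, 0.05, 0.5], [0.6, 0.1, 0], 0.6], [[0, 0, 0.5], [0.45, 0.1, 0], 0.6], [[0, 0, 0], [0, 0, -0.5], 0.6], [[0, 0, 0], [0, 0, -0.5], 0.6], [[0, 0, 0], [0, 0, -0.4], 0.6]]'

```text
t: 21.05
tool_pos: [0.5718, 0.2602, 0.2123]
tool_rot: [-0.129, 1.564, 0.131]
contact_force: [-1.0, -0.1, -1.6]
opening: 0.0616
```

```bash
python3 - <<'E'
from h import *
T=target([0,0,1],yaw(9.9),[.572,.26,.186-.155])
need(*T)
im,d=get_image('wrist'); cv2.imwrite('pics/w20.png',im);np.save('pics/w19.npy',d)
need(*T)
E
```

```text
t 21.05 TURN/0.1 [-0.02  0.03  0.07] SHIFT/20mm [ 0.01 -0.01 -1.31] open 0.0616 q [0.31 0.25 1.74 0.   1.15 0.14] F [-1.  -0.1 -1.6]
t 21.1 TURN/0.1 [-0.01 -0.    0.07] SHIFT/20mm [ 0.05  0.   -1.22] open 0.0613 q [0.31 0.25 1.74 0.   1.15 0.14] F [-0.9 -0.  -3. ]
```

View pics/w20.png

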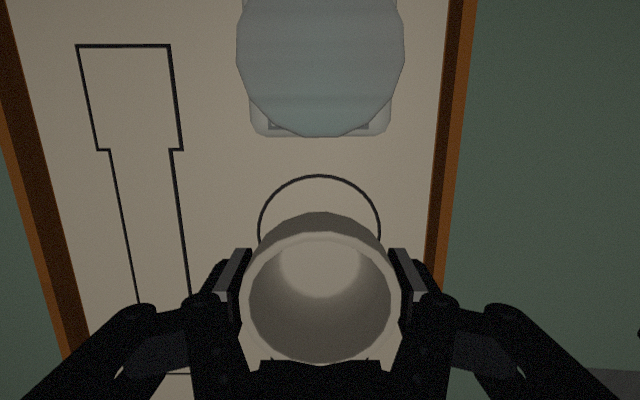

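Emit:
carry_out --increments '[[[0, 0, 0.07], [0.04, 0, -0.5], 0.6], [[0, 0, 0], [0, 0, -0.3], 0.6], [[0, 0, 0], [0, 0, -0.2], 0.6], [[0, 0, 0], [0, 0, -0.1], 0.6]]'

```text
t: 21.5
tool_pos: [0.5708, 0.2598, 0.1869]
tool_rot: [-0.136, 1.57, 0.135]
contact_force: [-9.4, -3.6, 19.3]
opening: 0.0613
```

```bash
python3 - <<'E'
from h import *
T=target([0,0,1],yaw(9.9),[.572,.26,.186-.155])
need(*T)
im,d=get_image('wrist'); cv2.imwrite('pics/w21.png',im)
need(*T)
E
```

```text
t 21.5 TURN/0.1 [ 0.01 -0.04  0.  ] SHIFT/20mm [ 0.06  0.01 -0.04] open 0.0613 q [0.31 0.28 1.75 0.   1.12 0.14] F [-9.4 -3.6 19.3]
t 21.55 TURN/0.1 [ 0.01 -0.03  0.01] SHIFT/20mm [ 0.05  0.01 -0.05] open 0.0619 q [0.31 0.28 1.75 0.   1.12 0.14] F [-2.8 -0.9  3.3]
```

View pics/w21.png

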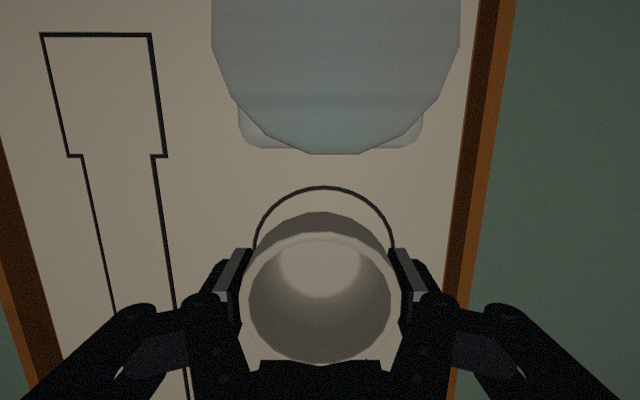

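Emit:
carry_out --increments '[[[0, 0, 0], [0.05, 0, 0.03], 0.6], [[0, 0, 0], [0, 0, 0], 0.8], [[0, 0, 0], [0, 0, 0], 0.88], [[0, 0, 0], [0, 0, 0.1], 0.88], [[0, 0, 0], [0, 0, 0.7], 0.88], [[0, 0, 0], [0, 0, 1], 0.88], [[0, 0, 0], [0, 0, 1], 0.88], [[0, 0, 0], [0, 0, 1], 0.88]]'

```text
t: 22.35
tool_pos: [0.5711, 0.2596, 0.2659]
tool_rot: [-0.136, 1.574, 0.134]
contact_force: [1.2, -0.1, 0.3]
opening: 0.075
```

Emit:
carry_out --increments '[[[0, 0, 0], [0, 0, 1], 0.9], [[0, 0, 0], [0, 0, 1], 0.9], [[0, 0, 0], [0, 0, 1], 0.9], [[0, 0, 0], [-0.4, -0.3, 1], 0.9], [[0, 0, 0], [-0.6, -0.7, 0.5], 1], [[0, 0, 0], [-0.6, -1, 0], 1], [[0, 0, 0], [0, 0, 0], 1]]'

```text
t: 23.05
tool_pos: [0.5387, 0.2193, 0.374]
tool_rot: [-0.134, 1.556, 0.138]
contact_force: [-0.5, 0.4, -0.4]
opening: 0.0855
```

```bash
python3 - <<'E'
from h import *
T=target([0,0,1],yaw(-86),[.604,-.013,.15])
need(*T)
get_image('wrist')
c=get_calibration('wrist'); np.savez('pics/C22.npz',**c)
im,d=get_image('wrist'); cv2.imwrite('pics/w22.png',im);np.save('pics/w22.npy',d)
C=(c,R.from_rotvec(c['orientation']).as_matrix(),c['position'])
E
```

```text
t 23.05 TURN/0.1 [  0.06   0.1  -16.74] SHIFT/20mm [  3.26 -11.61  -3.45] open 0.0855 q [ 0.26 -0.03  1.75  0.    1.41  0.09] F [-0.5  0.4 -0.4]
```

View pics/w22.png

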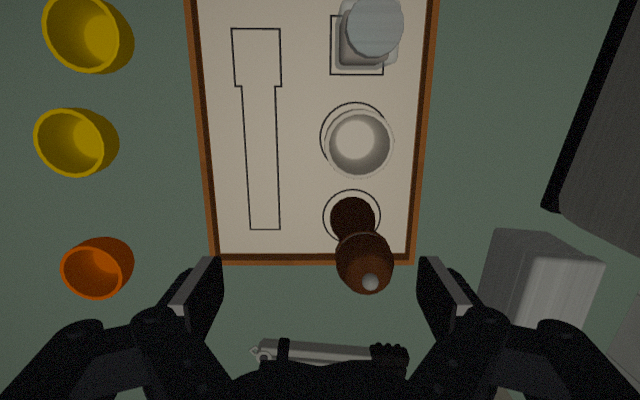

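```bash
python3 - <<'E'
from h import *
z=np.load('pics/C22.npz'); c={k:z[k] for k in z.files}
C=(c,R.from_rotvec(c['orientation']).as_matrix(),c['position'])
im=cv2.imread('pics/w22.png');d=np.load('pics/w22.npy')
P=cloud('w',d,C,(315,402,100,185)); L=P[P[:,2]>.043];print('rim',(L.max(0)+L.min(0))/2,np.ptp(L,0))
P=cloud('w',d,C,(335,410,0,65)); L=P[P[:,2]>.094];print('lid',(L.max(0)+L.min(0))/2,np.ptp(L,0))
ex=yaw(9.9)[:2];ey=yaw(99.9)[:2]
g=cv2.cvtColor(im,cv2.COLOR_BGR2GRAY);m=g<90
v,u=np.where(m[20:240,222:290]);P=np.array([px2w('w',a+222,b+20,z=.006,C=C)[:2] for a,b in zip(u,v)])
A=P@ex;B=P@ey
print('tongs outl ext',np.ptp(A),np.ptp(B),'ctr',ex*(A.max()+A.min())/2+ey*(B.max()+B.min())/2)
# squares: corners
v,u=np.where(m[10:80,325:336]);P=np.array([px2w('w',a+325,b+10,z=.006,C=C)[:2] for a,b in zip(u,v)]);print('sq left',np.median(P@ex))
v,u=np.where(m[95:180,318:330]);P=np.array([px2w('w',a+318,b+95,z=.006,C=C)[:2] for a,b in zip(u,v)]);print('circ left',(P@ex).min(), np.array([.572,.26])@ex-.0355)
cv2.imwrite('pics/w22c.png',cv2.resize(im[0:190,300:430],None,fx=3.5,fy=3.15,interpolation=cv2.INTER_CUBIC))
E
```

```text
rim [0.5721364  0.25804348 0.04637492] [0.06235275 0.06241651 0.00670435]
lid [0.55805559 0.34295262 0.09842101] [0.03813515 0.03634562 0.00883154]
tongs outl ext 0.04602922512175622 0.1989648209738624 ctr [0.47956521 0.24390779]
sq left 0.5834188531896778
circ left 0.5729943208431602 0.5726841006331772
```

View pics/w22c.png

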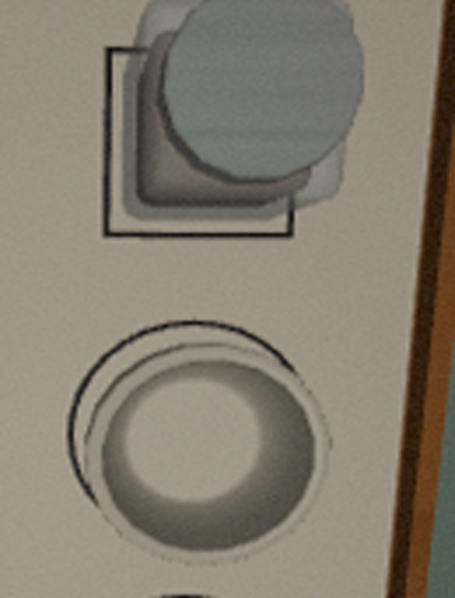

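```bash
python3 - <<'E'
from h import *
from scipy.optimize import least_squares
z=np.load('pics/C22.npz'); c={k:z[k] for k in z.files}
C=(c,R.from_rotvec(c['orientation']).as_matrix(),c['position'])
im=cv2.imread('pics/w22.png');g=cv2.cvtColor(im,cv2.COLOR_BGR2GRAY)
m=g<85
v,u=np.where(m[98:150,316:388]);P=np.array([px2w('w',a+316,b+98,z=.006,C=C)[:2] for a,b in zip(u,v)])
k=abs(np.linalg.norm(P-[.572,.26],axis=1)-.035)<.003; Q=P[k]
r=least_squares(lambda s:np.linalg.norm(Q-s,axis=1)-.0352,[.572,.26],loss='soft_l1',f_scale=.0005);print(len(Q),r.x)
d=np.load('pics/w22.npy')
P=cloud('w',d,C,(315,402,100,185)); L=P[P[:,2]>.0455][:,:2]
# ring fit: outer radius
ctr=L.mean(0)
for it in range(20):
    a=np.arctan2(*(L-ctr).T); rr=np.linalg.norm(L-ctr,axis=1)
    bins=np.digitize(a,np.linspace(-np.pi,np.pi,37)); E=np.array([L[bins==b][np.argmax(rr[bins==b])] for b in np.unique(bins)])
    A=np.c_[2*E,np.ones(len(E))];s=np.linalg.lstsq(A,(E**2).sum(1),rcond=None)[0];ctr=s[:2]
print('bowl',ctr,np.sqrt(s[2]+ctr@ctr))
E
```

```text
193 [0.57207175 0.25890213]
bowl [0.57215749 0.25822882] 0.031036438289962106
```

Emit:
carry_out --increments '[[[0, 0, -1], [0, -0.7, 0], 1], [[0, 0, -1], [0.1, -0.7, 0], 1], [[0, 0, -1], [0.1, -0.7, 0], 1], [[0, 0, -1], [0.2, -0.7, 0], 1], [[0, 0, -1], [0.2, -0.7, 0], 1], [[0, 0, -1], [0.2, -0.7, 0], 1], [[0, 0, -1], [0.2, -0.7, 0], 1], [[0, 0, -1], [0.2, -0.7, 0], 1]]'

```text
t: 23.95
tool_pos: [0.5666, 0.1108, 0.3727]
tool_rot: [0.51, 1.5, -0.508]
contact_force: [-0.1, -0.6, 0.4]
opening: 0.0854
```

Emit:
carry_out --increments '[[[0, 0, -1], [0.2, -0.7, 0], 1], [[0, 0, -1], [0.2, -0.7, 0], 1], [[0, 0, -1], [0.2, -0.7, 0], 1], [[0, 0, -1], [0.2, -0.7, 0], 1], [[0, 0, -1], [0.2, -0.7, 0], 1], [[0, 0, -1], [0.2, -0.7, 0], 1], [[0, 0, -1], [0.2, -0.7, 0], 1], [[0, 0, -1], [0.2, -0.7, 0], 1]]'

```text
t: 24.75
tool_pos: [0.6041, -0.0012, 0.3698]
tool_rot: [1.141, 1.246, -1.144]
contact_force: [0.0, -0.2, -0.5]
opening: 0.0855
```

```bash
python3 - <<'E'
from h import *
T=target([0,0,1],yaw(-86),[.604,-.013,.15])
get_image('wrist');get_image('wrist')
need(*T)
c=get_calibration('wrist'); np.savez('pics/C23.npz',**c)
im,d=get_image('wrist'); cv2.imwrite('pics/w23.png',im);np.save('pics/w23.npy',d)
for k in ['tongs','tongs_tip']:
  for r in tip_of('wrist',k): print(k,r,px2w('w',*r['centre'],z=.012,C=cam('wrist')))
E
```

```text
t 24.85 TURN/0.1 [ 0.04  0.02 -0.22] SHIFT/20mm [-0.01 -0.55 -3.24] open 0.0853 q [-0.13  0.03  1.7  -0.    1.41  1.35] F [-0.2  0.  -0.3]
tongs {'centre': [322.4, 177.8], 'p': 0.79} [ 0.59811696 -0.00515804  0.012     ]
tongs {'centre': [602.0, 293.2], 'p': 0.56} [ 0.49359683 -0.33465229  0.012     ]
tongs_tip {'centre': [325.8, 95.8], 'p': 0.65} [ 6.77340323e-01 -3.55881210e-04  1.20000000e-02]
tongs_tip {'centre': [18.3, 263.9], 'p': 0.28} [0.46991511 0.31705362 0.012     ]
```

View pics/w23.png

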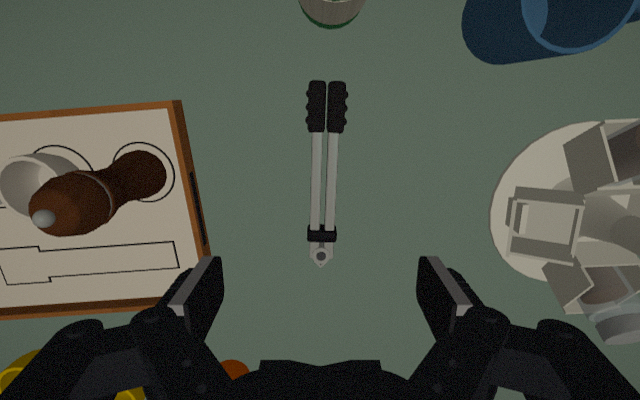

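```bash
python3 - <<'E'
from h import *
z=np.load('pics/C23.npz'); c={k:z[k] for k in z.files}
C=(c,R.from_rotvec(c['orientation']).as_matrix(),c['position'])
d=np.load('pics/w23.npy')
P=cloud('w',d,C,(290,370,70,285)); L=P[(P[:,2]>.007)&(P[:,2]<.03)]
print(len(L),np.percentile(L[:,2],[50,95]))
th=0
ctr=L[:,:2].mean(0);_,_,V=np.linalg.svd(L[:,:2]-ctr);e=V[0]*np.sign(V[0][0]);print('pca',np.degrees(np.arctan2(e[1],e[0])))
# symmetric axis by mid-width per slice
for _ in range(3):
    n=np.array([-e[1],e[0]]); A=L[:,:2]@e;B=L[:,:2]@n
    s=np.arange(A.min()+.005,A.max()-.004,.004);mid=[];w=[]
    for x in s:
        q=B[abs(A-x)<.003]; mid.append((q.max()+q.min())/2);w.append(np.ptp(q))
    k=np.polyfit(s,mid,1); e=e+k[0]*n; e/=np.linalg.norm(e)
n=np.array([-e[1],e[0]]);A=L[:,:2]@e;B=L[:,:2]@n
print('yaw',np.degrees(np.arctan2(e[1],e[0])),'len',np.ptp(A))
print(np.round((s-s[0])*1000),np.round(np.array(w)*1000))
m=np.median(mid)
print('rear',e*A.min()+n*m,'front',e*A.max()+n*m,'mid=front-94',e*(A.max()-.094)+n*m,'or rear+101',e*(A.min()+.101)+n*m)
E
```

```text
4832 [0.01975362 0.0219236 ]
pca 3.3786225597816553
yaw 3.3428351261980835 len 0.1947376513457405
[  0.   4.   8.  12.  16.  20.  24.  28.  32.  36.  40.  44.  48.  52.
  56.  60.  64.  68.  72.  76.  80.  84.  88.  92.  96. 100. 104. 108.
 112. 116. 120. 124. 128. 132. 136. 140. 144. 148. 152. 156. 160. 164.
 168. 172. 176. 180. 184.] [12. 13. 25. 25. 25. 25. 26. 27. 29. 30. 31. 29. 25. 25. 25. 25. 25. 26.
 26. 26. 25. 25. 24. 25. 25. 25. 25. 25. 26. 26. 26. 25. 24. 25. 25. 30.
 33. 35. 38. 38. 34. 39. 39. 36. 38. 37. 35.]
rear [ 0.49716083 -0.01332696] front [ 0.69156713 -0.00197173] mid=front-94 [ 0.59772707 -0.00745291] or rear+101 [ 0.59798898 -0.00743761]
```

```bash
python3 - <<'E'
from h import *
z=np.load('pics/C22.npz'); c={k:z[k] for k in z.files}
C=(c,R.from_rotvec(c['orientation']).as_matrix(),c['position'])
im=cv2.imread('pics/w22.png');g=cv2.cvtColor(im,cv2.COLOR_BGR2GRAY);m=g<100
ex=yaw(9.9)[:2];ey=yaw(99.9)[:2]; o=np.array([.4796,.2438])
v,u=np.where(m[20:240,222:290]);P=np.array([px2w('w',a+222,b+20,z=.006,C=C)[:2]-o for a,b in zip(u,v)])
A=P@ex*1000;B=P@ey*1000
for lo in range(-104,104,4):
    k=(B>=lo)&(B<lo+4)
    if k.any(): print(lo,k.sum(),np.round([A[k].min(),A[k].max()],1),end=' | ')
print(B.min(),B.max())
k=(A<-19);print('wide left seg B',B[k].min(),B[k].max()); k=A>19.5;print('wide right',B[k].min(),B[k].max())
E
```

```text
-100 38 [-16.8  16. ] | -96 16 [-17.6  16.2] | -92 12 [-17.3  16.3] | -88 14 [-17.1  16.4] | -84 9 [-16.8  15.5] | -80 15 [-17.6  15.7] | -76 12 [-17.4  15.8] | -72 16 [-17.2  16. ] | -68 12 [-16.9  16.1] | -64 13 [-17.5  16.3] | -60 14 [-17.5  16.4] | -56 14 [-17.3  16.5] | -52 15 [-17.   15.6] | -48 13 [-16.7  15.8] | -44 12 [-17.5  15.9] | -40 16 [-17.3  16.1] | -36 16 [-17.   16.2] | -32 14 [-16.7  16.4] | -28 12 [-17.5  16.5] | -24 17 [-17.2  16.7] | -20 16 [-17.   15.8] | -16 16 [-16.7  15.9] | -12 15 [-17.4  16.1] | -8 16 [-17.2  16.2] | -4 16 [-16.9  16.4] | 0 16 [-16.6  16.5] | 4 15 [-17.3  16.7] | 8 18 [-17.1  16.8] | 12 16 [-16.8  16. ] | 16 16 [-16.6  16.1] | 20 19 [-17.2  16.3] | 24 16 [-17.   16.5] | 28 16 [-16.7  16.6] | 32 17 [-17.2  16.8] | 36 23 [-17.2  16.9] | 40 16 [-16.8  16.1] | 44 16 [-16.6  16.3] | 48 40 [-23.   22.2] | 52 16 [-22.7  22.3] | 56 20 [-23.1  22.5] | 60 16 [-23.   22.6] | 64 20 [-22.8  22.7] | 68 18 [-22.4  22.9] | 72 26 [-23.1  23. ] | 76 16 [-22.8  22.2] | 80 20 [-22.5  22.3] | 84 21 [-23.   22.5] | 88 18 [-22.7  22.6] | 92 19 [-23.2  22.7] | 96 117 [-23.   22.9] | 100 6 [-21.8 -17.3] | -99.37024413085699 100.32807083577553
wide left seg B 49.095627685275915 100.3237455900544
wide right 49.125727575287534 99.59457684300538
```

```bash
python3 - <<'E'
from h import *
need(*target([0,0,1],yaw(-86.65),[.5978,-.0074,.025]))
E
```

```text
t 25.0 TURN/0.1 [ 0.04  0.02 -0.37] SHIFT/20mm [-0.28 -0.35 -9.5 ] open 0.0854 q [-0.12  0.03  1.7  -0.    1.41  1.35] F [ 1.2 -0.1 -1. ]
```

Emit:
carry_out --increments '[[[0, 0, -0.35], [-0.28, -0.3, -1], 1], [[0, 0, 0], [0, 0, -1], 1], [[0, 0, 0], [0, 0, -1], 1], [[0, 0, 0], [0, 0, -1], 1], [[0, 0, 0], [0, 0, -1], 1], [[0, 0, 0], [0, 0, -1], 1], [[0, 0, 0], [0, 0, -1], 1]]'

```text
t: 25.7
tool_pos: [0.5985, 0.0002, 0.2309]
tool_rot: [1.156, 1.233, -1.145]
contact_force: [-0.4, 0.5, 0.1]
opening: 0.0853
```

```bash
python3 - <<'E'
from h import *
get_image('wrist')
need(*target([0,0,1],yaw(-86.65),[.5978,-.0074,.022]))
im,d=get_image('wrist'); cv2.imwrite('pics/w24.png',im)
E
```

```text
t 25.75 TURN/0.1 [ 0.02  0.06 -0.19] SHIFT/20mm [ 0.05 -0.39 -2.48] open 0.0857 q [-0.12  0.16  1.81 -0.    1.16  1.37] F [-1.5  0.1 -1.8]
```

View pics/w24.png

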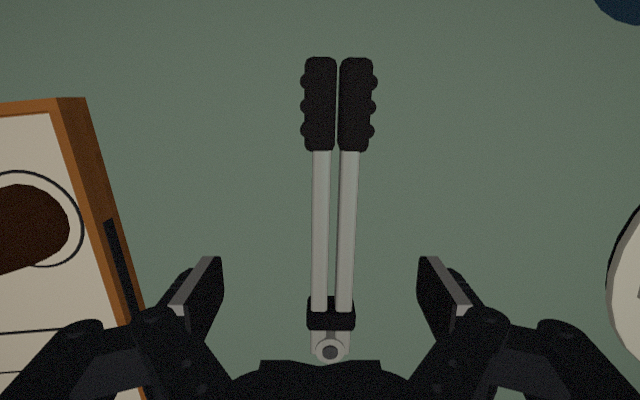

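```bash
python3 - <<'E'
from h import *
C=cam('wrist')
e=yaw(3.35)
for s in (-.101,-.06,0,.046,.094): print(s,np.round(w2px('w',np.array([.5978,-.0074,.018])+e*s,C),1))
E
```

```text
-0.101 [3.281e+02 3.702e+02 2.000e-01]
-0.06 [3.298e+02 3.186e+02 2.000e-01]
0 [3.326e+02 2.314e+02 2.000e-01]
0.046 [3.351e+02 1.529e+02 2.000e-01]
0.094 [3.382e+02 5.740e+01 2.000e-01]
```

Emit:
carry_out --increments '[[[0, 0, -0.2], [0.05, -0.38, -0.6], 1], [[0, 0, 0], [0, 0, -0.7], 1], [[0, 0, 0], [0, 0, -0.7], 1], [[0, 0, 0], [0, 0, -0.3], 1]]'

```text
t: 26.2
tool_pos: [0.5995, -0.007, 0.1826]
tool_rot: [1.17, 1.225, -1.159]
contact_force: [-0.1, 0.1, -0.3]
opening: 0.0852
```

```bash
python3 - <<'E'
from h import *
need(*target([0,0,1],yaw(-86.65),[.5978,-.0074,.022]))
im,d=get_image('wrist'); cv2.imwrite('pics/w25.png',im)
need(*target([0,0,1],yaw(-86.65),[.5978,-.0074,.022]))
E
```

```text
t 26.2 TURN/0.1 [0.03 0.12 0.01] SHIFT/20mm [-0.09 -0.02 -0.28] open 0.0852 q [-0.14  0.23  1.82 -0.    1.08  1.38] F [-0.1  0.1 -0.3]
t 26.25 TURN/0.1 [0.03 0.11 0.01] SHIFT/20mm [-0.07 -0.02 -0.25] open 0.0854 q [-0.14  0.23  1.82 -0.    1.08  1.38] F [-1.5  0.4 -0.3]
```

View pics/w25.png

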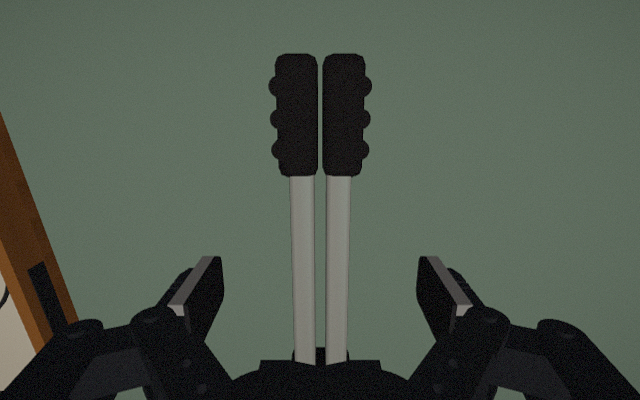

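Emit:
carry_out --increments '[[[0.03, 0.1, 0], [-0.07, -0.02, -0.22], 1], [[0, 0, 0], [0, 0, -0.05], 0.5], [[0, 0, 0], [0, 0, -0.05], 0.1], [[0, 0, 0], [0, 0, -0.05], 0.1], [[0, 0, 0], [0, 0, -0.05], 0.1], [[0, 0, 0], [0, 0, -0.05], 0.1], [[0, 0, 0], [0, 0, 0], 0.1]]' --squeeze 60

```text
t: 26.95
tool_pos: [0.5992, -0.0076, 0.1745]
tool_rot: [1.168, 1.233, -1.163]
contact_force: [0.0, 0.3, -0.9]
opening: 0.0247
```

```bash
python3 - <<'E'
from h import *
need(*target([0,0,1],yaw(-86.65),[.5978,-.0074,.022]))
im,d=get_image('wrist'); cv2.imwrite('pics/w26.png',im)
E
```

```text
t 26.95 TURN/0.1 [0.   0.04 0.  ] SHIFT/20mm [-0.07  0.01  0.12] open 0.0247 q [-0.14  0.24  1.82  0.    1.08  1.38] F [ 0.   0.3 -0.9]
```

View pics/w26.png

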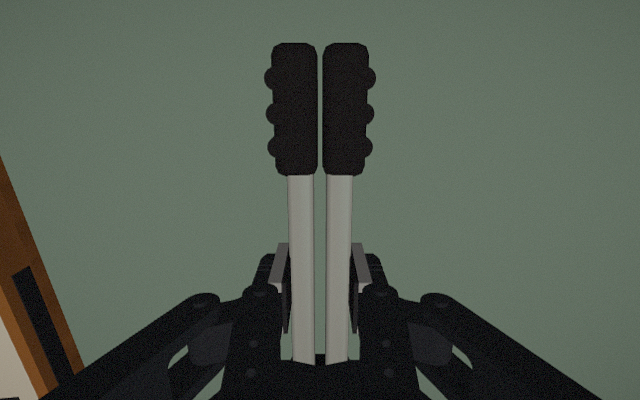

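Emit:
carry_out --increments '[[[0, 0, 0], [0, 0, 0.5], 0.1], [[0, 0, 0], [-0.3, 0, 1], 0.1], [[0, 0, 0.5], [-0.8, 0, 1], 0.1], [[0, 0, 1], [-0.8, 0, 1], 0.1], [[0, 0, 1], [-0.8, 0, 1], 0.1], [[0, 0, 1], [-0.8, 0, 1], 0.1], [[0, 0, 1], [-0.8, 0, 1], 0.1], [[0, 0, 1], [-0.8, 0, 0.8], 0.1]]'

```text
t: 27.8
tool_pos: [0.492, -0.0072, 0.3242]
tool_rot: [0.733, 1.445, -0.735]
contact_force: [-0.1, 0.1, -0.2]
opening: 0.0243
```

Emit:
carry_out --increments '[[[0, 0, 1], [-0.8, 0, 0], 0.1], [[0, 0, 1], [-0.3, 0.2, 0], 0.1], [[0, 0, 1], [0, 0.5, 0], 0.1], [[0, 0, 1], [0, 0.7, 0], 0.1], [[0, 0, 1], [0, 1, 0], 0.1], [[0, 0, 1], [0, 1, 0], 0.1], [[0, 0, 1], [0, 1, 0], 0.1], [[0, 0, 1], [0, 1, 0], 0.1]]'

```text
t: 28.6
tool_pos: [0.4661, 0.1026, 0.332]
tool_rot: [0.09, 1.559, -0.085]
contact_force: [0.2, 0.1, -0.4]
opening: 0.0245
```

```bash
python3 - <<'E'
from h import *
p=np.array([.4796,.2438,0])+.0031*yaw(99.9); p[2]=.1805-.155
need(*target([0,0,1],yaw(9.9),p))
im,d=get_image('wrist'); cv2.imwrite('pics/w27.png',im)
E
```

```text
t 28.6 TURN/0.1 [-0.04  0.1   2.84] SHIFT/20mm [ 0.65  7.21 -7.57] open 0.0245 q [ 0.06 -0.26  2.03  0.    1.37  0.17] F [ 0.2  0.1 -0.4]
```

View pics/w27.png

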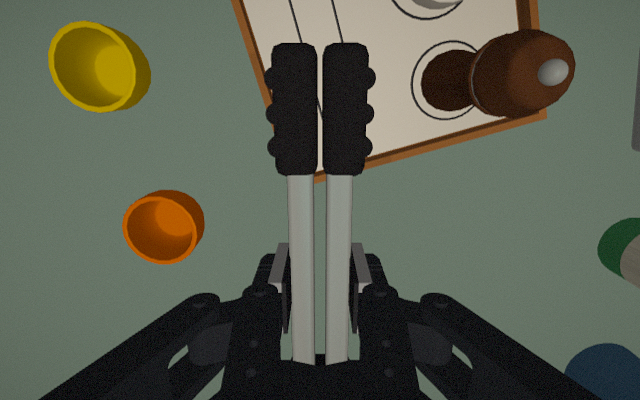

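Emit:
carry_out --increments '[[[0, 0.1, 1], [0.1, 1, 0], 0.1], [[0, 0, 1], [0.1, 1, 0], 0.1], [[0, 0, 0.8], [0.1, 1, -0.2], 0.1], [[0, 0, 0], [0.1, 1, -0.6], 0.1], [[0, 0, 0], [0.1, 1, -0.8], 0.1], [[0, 0, 0], [0.1, 1, -1], 0.1], [[0, 0, 0], [0.1, 1, -1], 0.1], [[0, 0, 0], [0, 0, -1], 0.1]]'

```text
t: 29.45
tool_pos: [0.4808, 0.2495, 0.2449]
tool_rot: [-0.135, 1.554, 0.144]
contact_force: [0.3, -0.4, -0.1]
opening: 0.0249
```

```bash
python3 - <<'E'
from h import *
p=np.array([.4796,.2438,0])+.0031*yaw(99.9); p[2]=.1805-.155
get_image('wrist')
need(*target([0,0,1],yaw(9.9),p))
im,d=get_image('wrist'); cv2.imwrite('pics/w28.png',im)
E
```

```text
t 29.5 TURN/0.1 [-0.04  0.05 -0.05] SHIFT/20mm [-0.01 -0.07 -3.01] open 0.0249 q [0.34 0.01 1.94 0.   1.18 0.16] F [-2.8 -1.3 -3. ]
```

View pics/w28.png

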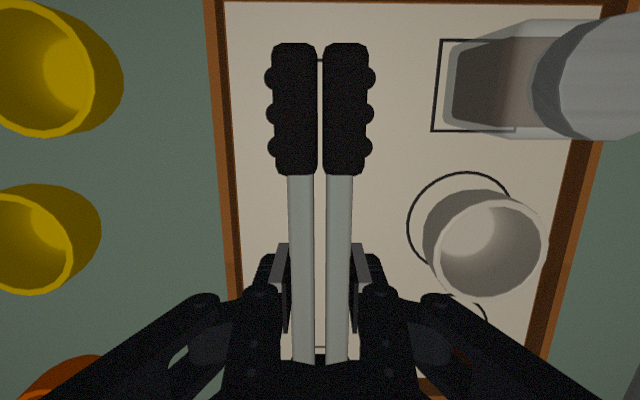

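Lined up; lower towards the floor.

Emit:
carry_out --increments '[[[-0.04, 0.05, -0.05], [0, -0.06, -0.9], 0.1], [[0, 0, 0], [0, 0, -0.8], 0.1], [[0, 0, 0], [0, 0, -0.6], 0.1], [[0, 0, 0], [0, 0, -0.2], 0.1]]'

```text
t: 29.95
tool_pos: [0.4804, 0.245, 0.1922]
tool_rot: [-0.132, 1.563, 0.132]
contact_force: [-0.0, -0.3, -1.8]
opening: 0.0246
```

```bash
python3 - <<'E'
from h import *
p=np.array([.4796,.2438,0])+.0031*yaw(99.9); p[2]=.1805-.155
get_image('wrist')
need(*target([0,0,1],yaw(9.9),p))
im,d=get_image('wrist'); cv2.imwrite('pics/w29.png',im)
E
```

```text
t 30.0 TURN/0.1 [0.   0.03 0.05] SHIFT/20mm [-0.07  0.09 -0.58] open 0.0243 q [ 0.33  0.08  1.96 -0.    1.09  0.17] F [-0.8 -1.5 -2. ]
```

View pics/w29.png

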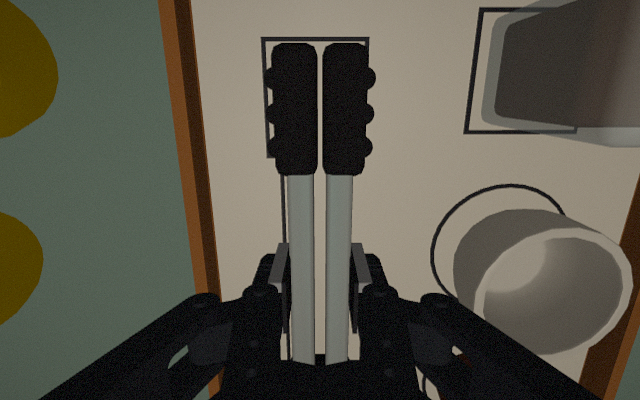

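Emit:
carry_out --increments '[[[0, 0.03, 0.05], [-0.07, 0.08, -0.2], 0.1], [[0, 0, 0], [0, 0, -0.2], 0.1], [[0, 0, 0], [0, 0, -0.12], 0.1]]'

```text
t: 30.35
tool_pos: [0.4804, 0.2472, 0.1843]
tool_rot: [-0.135, 1.561, 0.137]
contact_force: [0.7, -0.3, -2.0]
opening: 0.0246
```

```bash
python3 - <<'E'
from h import *
p=np.array([.4796,.2438,0])+.0031*yaw(99.9); p[2]=.1805-.155
get_image('wrist')
need(*target([0,0,1],yaw(9.9),p))
im,d=get_image('wrist'); cv2.imwrite('pics/w30.png',im)
E
```

```text
t 30.4 TURN/0.1 [-0.02  0.04 -0.  ] SHIFT/20mm [-0.06 -0.01 -0.17] open 0.0244 q [0.34 0.1  1.96 0.   1.07 0.16] F [-0.2  0.1 -1.4]
```

View pics/w30.png

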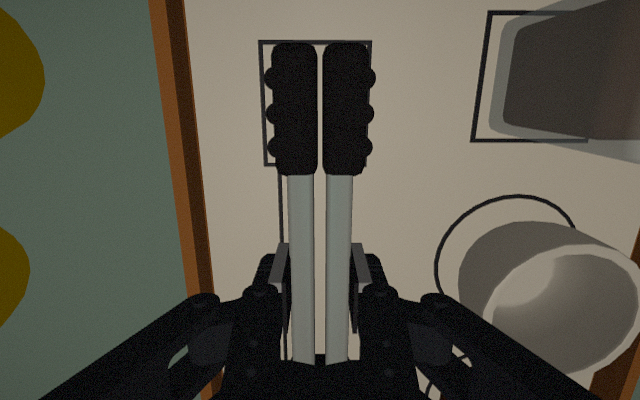

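Emit:
carry_out --increments '[[[0, 0.03, 0], [-0.09, 0.0, -0.08], 0.1], [[0, 0, 0], [0, 0, -0.1], 0.1], [[0, 0, 0], [0, 0, -0.06], 0.1]]'

```text
t: 30.75
tool_pos: [0.4787, 0.2474, 0.1803]
tool_rot: [-0.135, 1.565, 0.137]
contact_force: [-4.6, -2.2, 10.8]
opening: 0.0251
```

```bash
python3 - <<'E'
from h import *
p=np.array([.4796,.2438,0])+.0031*yaw(99.9); p[2]=.1805-.155
need(*target([0,0,1],yaw(9.9),p))
im,d=get_image('wrist'); cv2.imwrite('pics/w31.png',im)
E
```

```text
t 30.75 TURN/0.1 [-0.02  0.02 -0.01] SHIFT/20mm [ 0.02 -0.03  0.01] open 0.0251 q [0.34 0.1  1.97 0.   1.07 0.16] F [-4.6 -2.2 10.8]
```

View pics/w31.png

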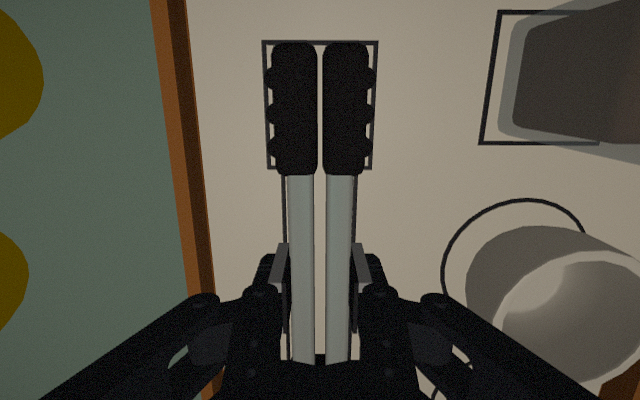

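Emit:
carry_out --increments '[[[0, 0, 0], [0, 0, 0], 0.45], [[0, 0, 0], [0, 0, 0], 0.55], [[0, 0, 0], [0, 0, 0.1], 0.55], [[0, 0, 0], [0, 0, 0.6], 0.55], [[0, 0, 0], [0, 0, 1], 0.55], [[0, 0, 0], [0, 0, 1], 0.55], [[0, 0, 0], [0, 0, 1], 0.6], [[0, 0, 0], [0, 0, 1], 0.8]]'

```text
t: 31.6
tool_pos: [0.4775, 0.2469, 0.2776]
tool_rot: [-0.136, 1.569, 0.136]
contact_force: [0.2, 0.6, -0.0]
opening: 0.0642
```

Emit:
carry_out --increments '[[[0, 0, 0], [0, 0, 1], 1], [[0, 0, 0], [0, 0, 1], 1], [[0, 0, 0], [0, -0.3, 1], 1], [[0, 0, 0], [0.3, -0.5, 1], 1], [[0, 0, 0], [0.3, -0.5, 1], 1], [[0, 0, 0], [0, 0, 0], 1]]'

```text
t: 32.2
tool_pos: [0.4894, 0.2206, 0.3921]
tool_rot: [-0.134, 1.555, 0.14]
contact_force: [0.1, 0.1, 0.3]
opening: 0.0856
```

```bash
python3 - <<'E'
from h import *
get_image('wrist');get_image('wrist')
c=get_calibration('wrist'); np.savez('pics/C32.npz',**c)
im,d=get_image('wrist'); cv2.imwrite('pics/w32.png',im);np.save('pics/w32.npy',d)
print(get_obs()['t'],get_obs()['tool_pos'])
C=(c,R.from_rotvec(c['orientation']).as_matrix(),c['position'])
ex=yaw(9.9)[:2];ey=yaw(99.9)[:2];o=np.array([.5307,.2526])
P=cloud('w',d,C,(0,640,0,250))
q=(P[:,:2]-o); X=q@ex;Y=q@ey;Z=P[:,2]
k=(abs(X+.052)<.03)&(abs(Y)<.12)&(Z>.014)&(Z<.04)
A=X[k];B=Y[k];print('tongs n',k.sum(),'y',B.min(),B.max(),'x',A.min(),A.max())
s=np.arange(-.095,.095,.006);w=[(A[abs(B-t)<.004].max()+A[abs(B-t)<.004].min())/2 for t in s if (abs(B-t)<.004).any()]
print(np.round(np.array(w)*1000,1), np.polyfit(s[:len(w)],w,1))
k=(abs(X-.042)<.05)&(abs(Y)<.045)&(Z>.0445)&(Z<.052);print('bowl',(X[k].max()+X[k].min())/2,(Y[k].max()+Y[k].min())/2,np.ptp(X[k]))
k=(abs(X-.042)<.05)&(abs(Y-.085)<.04)&(Z>.094)&(Z<.11);print('lid',(X[k].max()+X[k].min())/2,(Y[k].max()+Y[k].min())/2,np.ptp(X[k]),np.ptp(Y[k]))
E
```

```text
32.35 [0.48805548 0.22116436 0.38686343]
tongs n 4868 y -0.09813576914226285 0.09680486259382495 x -0.07123166330231452 -0.03259628565628517
[-52.1 -51.6 -51.4 -51.4 -51.4 -51.3 -51.9 -52.  -51.9 -51.9 -51.9 -51.8
 -51.8 -51.8 -51.7 -51.7 -51.7 -52.2 -52.2 -51.7 -51.6 -51.6 -51.6 -51.6
 -52.  -52.  -51.9 -51.9 -51.9 -51.9 -51.8 -51.8] [-0.00107409 -0.05177943]
bowl 0.041652155632566766 -0.0013951521630231976 0.06235762783307513
lid 0.04237740999046739 0.08561126350927625 0.038097438941686435 0.038429389399269195
```

View pics/w32.png

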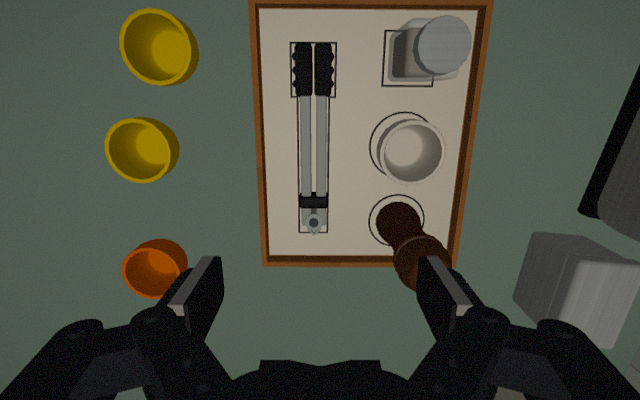

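```bash
python3 - <<'E'
from h import *
for n in ('top','side'):
    im,d=get_image(n); cv2.imwrite(f'pics/{n}9.png',im)
E
```

```text
(no output)
```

View pics/side9.png

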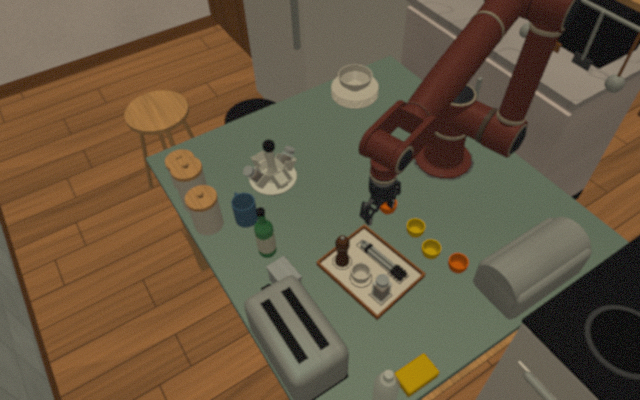

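View pics/top9.png

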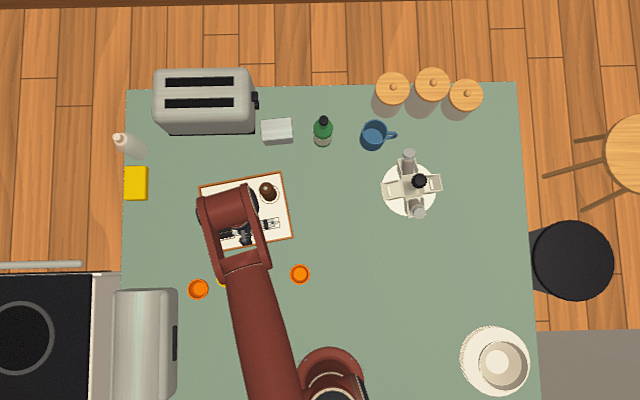

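The tray is laid: the jar stands at side-view pixel (381,288), the bowl at (361,273) and the tongs around (382,260). The mill is in its circle, and the two other jars are still in the carousel. Everything else is where it was, so I'm handing the job in.

```bash
python3 -c "
from station import *
print(finish_job())"
```

```text
the job is handed in; nothing more can be done
None
```

I laid the tray in the order asked and handed the job in at about 32.5 s, with the gripper open and clear of everything. I did not need to turn the carousel. All three pieces are inside their outlines.

Last wrist-camera measurements, relative to the outlines:

| Piece | Position | Notes |
|---|---|---|
| Square jar | Within about 0.6 mm of the square's centre, by its lid | First set down about 2.5 mm off along the tray, so I picked it up again and corrected it |
| Pinch bowl | About 1.4 mm off the circle's centre along the tray | An earlier view gave 0.7–1.7 mm; I left it because the circle has 4 mm to spare all round |
| Tongs | Their length is centred to about 0.7 mm, 0.2 mm off sideways, turned about 0.1°, tips in the wider end | See below |

**Tongs:** the two ways of centring them disagree. The tips end 94 mm ahead of the listed middle point, so that point is about 3.5 mm ahead of the centre of their length. Centring the length leaves the point about 2.8 mm ahead of the outline's middle.

**Everything else:** in the final side and top views, the mill, the other jars and the rest of the cart look unmoved. The highest force reading I saw between moves was about 20 N, when the bowl touched down.

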